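Pack a culture carrier in layers and lock its divider

TASK

Pack the grey carrier in layers: stand the loose white-lidded orange tub upright on its floor beside the one already in it, then fit the blue divider over them, plain edge tucked under the two yellow lips, grip bar on the red catch's side, pressed down without forcing it until it lies flat on the ledges (whose height varies: feel for them) and the catch snaps back over its edge. Last, set the boxed kit flat on the divider between the lips and the grip bar, let go of everything, and leave the green-lidded tub and the bottle where they are.

Things in the scene. Friction and masses are not known exactly. Their poses are not given: they have to be found in the camera images.
- carrier: Grey open tote fastened to the bench, outside 166 (x) x 172 (y) mm, walls 6 mm, inner space 154 x 160 mm, inner floor 6 mm up. Side walls 120 mm high, near wall 104, far wall 106. Origin: centre of its underside; z up, +x to the far wall. In it a cradle carries the ledges, lips and catch; it is set anew each time: ledge tops anywhere from 86 to 108 mm up, not measured: feel for it. It holds firm.
- packed: The culture tub already in the carrier, standing on the floor in the -y half. Same shape as the loose tub.
- tub: Loose closed culture tub standing on the bench, orange filling, white lid: rigid, 62 mm diameter, 52 mm high to the flat of its lid, with a round white vent cap in the lid's middle, 24 mm diameter and 24 mm high (76 mm in all), to hold it by. Mass about 160 g. Origin: centre of the underside, z up.
- divider: Blue plate lying flat on the bench, 150 (x) x 154 (y) x 8 mm, about 220 g. Origin: centre of its underside, z up. Black grip bar on it at x = +31 mm: 14 mm thick (x), 60 long (y), 30 above the plate. Plain edge at x = -75, catch edge at +75. Home it lies on the white ledges, 8 mm wide along both side walls (carrier y = 72 to 80 either side), its x along the carrier's.
- grip (a point): Middle of the top of the divider's grip bar (38 mm above the divider's underside).
- catch (a joint): Red spring catch in the middle of the far wall, 40 mm wide: how far it is pushed back, m (0 = fully out, 8 mm proud of the wall; at most 0.012). Its sloped face spans 30 to 12 mm above the ledge tops; its flat underside, 9.5 above them, is 1.5 above the seated divider. The divider's edge pushes it back on the way down (about 8 to 15 N on the bar), then it springs out.
- carton: Boxed kit, brown cardboard with a blue band, 60 (x) x 50 (y) x 36 mm, about 120 g, lying on the bench. Origin: centre of its underside, z up.
- reject: Bystander: tub of the same shape and size with a green lid and dark filling, on the bench. Leave alone.
- bottle: Bystander: upright bottle, 60 mm diameter, 170 mm high, on the bench. Origin: centre of the underside. Leave alone.
- lips (a point): Point on the carrier midway between the two yellow lips at their inner edge, as high as their undersides at the cradle's lowest setting. Rigid lips, 40 mm wide, centred 42 mm to either side (y), stick out 10 mm from the near wall, undersides 14 mm above the ledge tops, tops 19. The divider goes under only tilted, catch side up 15-20 deg, until it meets the near wall; then swing it down.
There are look-alikes about, which are no part of the job. What is shaped like the tub but pink or purple is not meant.

How it is judged:
On the way, in this order (a step that is already met when the one before it is completed fails the run):
1. the loose tub stands upright on the carrier's floor beside the packed one, let go (z of tub in the frame of carrier between 0.002 and 0.012 m and x of tub in the frame of carrier between -0.06 and 0.06 m and y of tub in the frame of carrier between 0 and 0.06 m and angle between each of tub, packed's own z axis and vertical below 0.1 rad and z of packed in the frame of carrier between 0.002 and 0.012 m and x of packed in the frame of carrier between -0.06 and 0.06 m and y of packed in the frame of carrier between -0.06 and 0 m and contact force between tub and the fingers below 0.1 N and linear speed of tub below 0.02 m/s), for 0.2 s.
2. the divider lies flat on the ledges under the lips, the catch is back out over it, and it is let go (z of tub in the frame of carrier between 0.002 and 0.012 m and x of tub in the frame of carrier between -0.06 and 0.06 m and y of tub in the frame of carrier between 0 and 0.06 m and angle between each of tub, packed's own z axis and vertical below 0.1 rad and z of packed in the frame of carrier between 0.002 and 0.012 m and x of packed in the frame of carrier between -0.06 and 0.06 m and y of packed in the frame of carrier between -0.06 and 0 m and z of divider in the frame of carrier between 0.083 and 0.1115 m and x of divider in the frame of carrier between -0.008 and 0.008 m and y of divider in the frame of carrier between -0.008 and 0.008 m and angle between divider's own z axis and vertical below 0.035 rad and x of grip in the frame of carrier above 0.02 m and value of joint catch below 0.002 m and contact force between divider and the fingers below 0.1 N), for 0.2 s.
3. the boxed kit lies flat on the divider between lips and grip bar (z of divider in the frame of carrier between 0.083 and 0.1115 m and x of divider in the frame of carrier between -0.008 and 0.008 m and y of divider in the frame of carrier between -0.008 and 0.008 m and angle between divider's own z axis and vertical below 0.035 rad and x of grip in the frame of carrier above 0.02 m and value of joint catch below 0.002 m and z of carton in the frame of divider between 0.005 and 0.012 m and x of carton in the frame of divider between -0.05 and 0.005 m and y of carton in the frame of divider between -0.055 and 0.055 m and angle between carton's own z axis and vertical below 0.06 rad), for 0.2 s.
At the end, for the whole second after the job is handed in: Both orange tubs upright on the carrier floor, the loose one in the +y half; divider level (2 deg) on the ledges, 83-111 mm up (as the cradle is set), 8 mm of centre, bar on the catch side, catch out to 2 mm; kit flat on it, centre 50 mm before to 5 mm past its middle, 55 mm aside; let go, at rest (all of step 1 and all of step 3 and contact force between each of divider, carton and the fingers below 0.1 N and linear speed of each of packed, divider, carton below 0.02 m/s); the robot touches nothing.
It fails at once if the divider is forced: more than 50 N between divider and carrier while the fingers hold or press it (contact force between divider and carrier above 50 N and contact force between divider and the fingers above 1 N).
It fails at once if the green-lidded tub or the bottle is moved by more than 30 mm (distance of any of reject, bottle from where it was at the start of the episode above 0.03 m).
It also fails if it takes over 64 s, if anything falls off the work surface, if the arm or the gripper's body presses on something with over 40 N, if the wrist force passes 120 N, or if a joint passes its speed limit or range.

ROBOT

A 6-joint arm with a two-finger parallel gripper is mounted at the origin on the work surface. World frame = base frame: x ahead of the robot, y to its left, z up, the work surface at z = 0. Lengths are in m, angles in rad, forces in N, time in s.
With the tool pointing down it reaches from about 0.375 to 0.975 m from the base axis. Payload 3.8 kg.
Tool frame: the origin (TCP) lies midway between the tips of the shut fingers; the grasp point (between the pads) lies 19 mm behind it; x points along the fingers, z is the direction in which the jaws open and shut, and the axes are right-handed (so a half turn about x gives the same grasp; the last joint's range is limited). The gripper opens to 85 mm and grips with 20 to 120 N. Pads are 22 mm wide; open, the fingers measure 114 mm over their backs; the gripper's body (76 mm by 85 mm) begins 54 mm behind the grasp point. The pads swing forward as they close: fully open they stand 13 mm farther back than shut.
Start: joints at [1.098, 0.264, 1.604, -0, 1.274, -0.037], TCP at [0.285, 0.612, 0.231] pointing down, gripper open.
Joint ranges: [-2.63, 2.63], [-0.94, 2.18], [0.31, 2.57], [-1.31, 4.45], [0, 2.66], [-2.55, 2.55]. Speed limits (rad/s): [2.57, 2.57, 3.14, 3.14, 3.14, 3.14].

INTERFACE

Orientations are given as a rotation vector (axis times angle).
In Python, from workcell import * gives the robot as it stands. The module is installed in compiled form; this text tells all that it offers.
- The arm moves only by the tool carry_out, never from a script. Its arguments are lists of equal length, an entry for each row: "offset": the shift along the tool's x, y, z in cm, a list of three; "delta_rot": the turn, a rotation vector about the tool's x, y, z in degrees, a list of three. A call has exactly 5 rows; each row shifts and turns the commanded pose from where the row before left it, along the tool's axes as they then stand; what a row does not reach is not made up. A row lasts 1/12 s, in which the tool goes at most 41.7 mm and 7.16 degrees, less where a joint would pass 70% of its speed; a pose out of reach is approached as far as the arm can. A call is refused whole if a number of a shift passes 4.17 or a number of a turn 7.16, either way. A call with a gripper value outside its range is refused whole. "fingers" is the opening, from -1 (shut) to 1 (fully open), set as the call begins (left out, the last holds). The fingers move at their own pace and stop on an object; "newtons" is the grip in N (left out, the last holds). Time passes only in rows, so rows that do not move let the fingers close, or fill a call up. It gives the time, the measured TCP pose, the force and the opening at its end, in the units of the state.
- read_state(): the state, without advancing time (a new reading comes with each control period).
- read_camera(name): name is "scene" or "top" or "wrist"; returns (picture, depth): 420x560x3 uint8, red, green, blue; 420x560 float32, m along the optical axis (not along the pixel's ray), 0 where there is no reading.
- get_calibration(name): a dict with "fx", "fy", "cx", "cy" (pixels), "R" (3x3) and "t" (3): a world point X has camera coordinates R X + t; the wrist camera has in their place "mount" (4x4, takes a point from camera to tool coordinates, whose origin is the TCP and whose axes are the tool frame's). Camera axes: x right, y down, z forward; pixel columns grow to the right and rows downward; lengths in m; the calibration is good to about 2 mm. A picture is of the moment at which its call begins: read the wrist's pose just before it. get_calibration takes no time and is no camera call.
- finish_job(): hands the job in, once; it reports no verdict.
The state is a dict: "time": time; "q": joint angles; "joint_vel": joint speeds; "joint_torque": joint torques, N m; "tool_pos": TCP position; "tcp_rot": TCP orientation; "wrist_force": force on the tool from outside, world axes, zero at the start; "torque": the same for the moment, N m; "width": opening from 0.0 (shut) to 1.0 (fully open).
Only numpy, scipy, OpenCV 4.12 (cv2) and the standard library are available. Lean on these libraries where they do the work, as an engineer would, in place of code of your own. Each camera call takes 0.05 s, during which the arm holds its last target. There are 200 camera calls.

## Working session

There is one attempt and no reset: what is moved stays moved. The work goes in short steps, Python scripts to look and compute and a tool call to move; the robot and the scene stay as the last step left them, time stands still between calls to the robot, and variables do not carry over. Pictures are saved under pics/ and viewed, about 8 in all and at most 12, crops included, and the job is handed in when it is done.

Besides the shell and the picture viewer there is one more tool, called after "Call:" by a JSON object that holds its "name" and its "arguments", one argument or row to a line. carry_out: Moves the arm, as the interface text tells. Its arguments: {"type":"object","properties":{"offset":{"type":"array"},"delta_rot":{"type":"array"},"fingers":{"type":"number"},"newtons":{"type":"number"}},"required":["offset","delta_rot"]}

```bash
mkdir -p pics; cat > h.py <<'E'
from workcell import *
import numpy as np, cv2
from scipy.spatial.transform import Rotation as Rn
def cam(name):
    s=read_state(); p,d=read_camera(name); c=get_calibration(name)
    if 'mount' in c:
        T=np.eye(4);T[:3,:3]=Rn.from_rotvec(s['tcp_rot']).as_matrix();T[:3,3]=s['tool_pos'];T=T@np.array(c['mount'])
        R=T[:3,:3].T;t=-R@T[:3,3]
    else: R=np.array(c['R']);t=np.array(c['t'])
    c=dict(fx=c['fx'],fy=c['fy'],cx=c['cx'],cy=c['cy'],R=R,t=t)
    return p,d,c
def ray(c,u,v):
    d=np.array([(u-c['cx'])/c['fx'],(v-c['cy'])/c['fy'],1.]);return -c['R'].T@c['t'],c['R'].T@d
def onz(c,u,v,z):
    o,d=ray(c,u,v);return o+d*(z-o[2])/d[2]
def cloud(c,d):
    v,u=np.mgrid[:d.shape[0],:d.shape[1]]
    P=np.stack([(u-c['cx'])/c['fx']*d,(v-c['cy'])/c['fy']*d,d],-1)
    W=(P-c['t'])@c['R'];W[d<=0]=np.nan;return W
def proj(c,X):
    q=c['R']@np.array(X)+c['t'];return c['fx']*q[0]/q[2]+c['cx'],c['fy']*q[1]/q[2]+c['cy']
def save(n,p): cv2.imwrite('pics/%s.png'%n,cv2.cvtColor(p,cv2.COLOR_RGB2BGR))
E
python3 - <<'E'
from h import *
for n in('scene','top'):
    p,d,c=cam(n);save(n,p);np.savez(n,p=p,d=d,**c)
    print(n,c['fx'],-c['R'].T@c['t'],c['R'][2])
s=read_state();print({k:np.round(v,4) for k,v in s.items()})
print(np.round(get_calibration('wrist')['mount'],3))
E
```

```text
scene 472.03377057563307 [1.15141855 0.80248344 0.92551815] [-0.50050161 -0.58552956 -0.63769371]
top 469.62131747591127 [0.37945687 0.04849544 1.18791852] [ 0.10381103 -0.02379766 -0.9943123 ]
{'time': np.float64(0.1), 'q': array([ 1.0981,  0.2647,  1.6053, -0.    ,  1.2737, -0.0369]), 'joint_vel': array([ 0.0003, -0.0001, -0.0014,  0.0001, -0.0002, -0.0011]), 'joint_torque': array([-1.00000e-04, -5.16706e+01, -3.68589e+01, -1.00000e-04,
        6.30000e-03, -0.00000e+00]), 'tool_pos': array([0.2846, 0.6113, 0.2301]), 'tcp_rot': array([-0.8836,  1.3862,  0.8819]), 'wrist_force': array([0.322 , 0.3992, 0.6156]), 'torque': array([ 0.0071,  0.003 , -0.0074]), 'width': np.float64(0.9993)}
[[-0.    -0.315  0.949 -0.144]
 [ 0.    -0.949 -0.315  0.082]
 [ 1.     0.     0.     0.   ]
 [ 0.     0.     0.     1.   ]]
```

View pics/top.png

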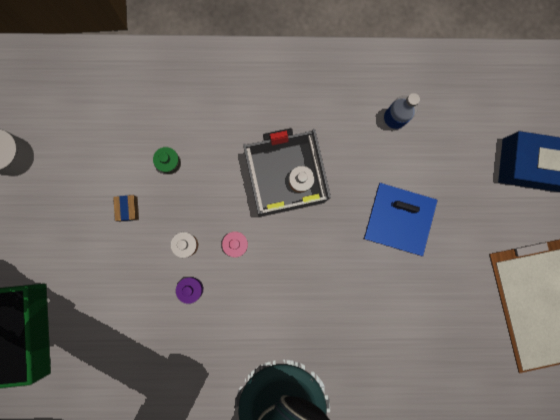

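View pics/scene.png

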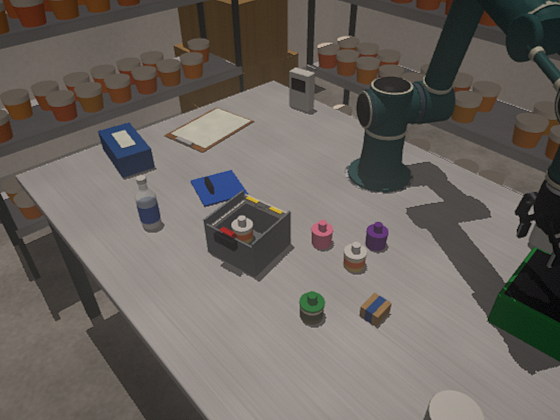

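The top view shows the white-lidded tub at (183,245), with the look-alikes at: pink (235,245), purple (189,290), green reject (166,160), and packed (white lid, in the carrier) (301,179). The carton is at (125,208), the divider at (401,219) with its bar at (406,207), the carrier at about (287,172), and the bottle at (400,112). I choose the tub at (183,245) and will check it in a close crop while measuring.

```bash
python3 - <<'E'
from h import *
z=np.load('top.npz');p,d=z['p'],z['d'];c={k:z[k] for k in('fx','fy','cx','cy','R','t')}
W=cloud(c,d);hsv=cv2.cvtColor(p,cv2.COLOR_RGB2HSV)
H,S,V=[hsv[...,i].astype(int) for i in range(3)];Z=W[...,2]
def box(u0,v0,u1,v1):
    m=np.zeros(d.shape,bool);m[v0:v1,u0:u1]=1;return m
# tubs: cap points z>0.07 and lid
for n,(u,v) in dict(tub=(183,245),packed=(301,179),pink=(235,245),purple=(189,290),green=(166,160)).items():
    m=box(u-22,v-22,u+22,v+22)
    b=0.006 if n=='packed' else 0
    for lo,hi,nm in((.045,.062,'lid'),(.068,.09,'cap')):
        mm=m&(Z>lo+b)&(Z<hi+b)
        if n=='packed': mm&=(V>120)
        if mm.sum()>5:
            q=W[mm];cc,r=cv2.minEnclosingCircle(q[:,:2].astype(np.float32));print(n,nm,mm.sum(),np.round(cc,4),'d',round(2*r,4),'med z',np.round(np.median(q[:,2]),4))
def rect(n,mm):
    q=W[mm][:,:2].astype(np.float32);r=cv2.minAreaRect(q);print(n,mm.sum(),np.round(r[0],4),np.round(r[1],4),round(r[2],2),'z',np.round(np.median(W[mm][:,2]),4))
m=box(350,170,450,270)
blue=m&(H>100)&(H<130)&(S>120)&(Z<.02)&(Z>.004);rect('divider',blue)
rect('bar',box(385,195,430,220)&(Z>.028))
rect('carton',box(105,185,145,230)&(Z>.028)&(Z<.05))
rect('carrier hi',box(230,115,340,225)&(Z>.095)&(Z<.14))
rect('carrier 114+',box(230,115,340,225)&(Z>.113)&(Z<.14))
m=box(230,115,340,225)
for n,mm in dict(red=m&((H<8)|(H>172))&(S>150)&(V>60),yel=m&(H>22)&(H<35)&(S>150)&(V>100)).items():
    k,l,st,_=cv2.connectedComponentsWithStats(mm.astype(np.uint8))
    for i in range(1,k):
        if st[i,4]>15: rect(n,l==i);print(np.round(np.nanpercentile(W[l==i][:,2],[5,50,95]),4))
# white ledge heights
wh=m&(V>150)&(S<40)&(Z>.08)&(Z<.114);print('white',wh.sum(),np.round(np.percentile(Z[wh],[5,25,50,75,95]),4) if wh.any() else '')
a=cv2.resize(p[105:310,80:350],None,fx=2.9,fy=2.9,interpolation=cv2.INTER_CUBIC);save('crop',a)
E
```

```text
tub lid 433 [0.3962 0.2382] d 0.0617 med z 0.0505
tub cap 83 [0.3966 0.2379] d 0.0238 med z 0.0749
packed lid 381 [ 0.5583 -0.0469] d 0.0614 med z 0.0569
packed cap 138 [ 0.5571 -0.0837] d 0.0973 med z 0.0844
pink lid 435 [0.3975 0.1151] d 0.0619 med z 0.0508
pink cap 79 [0.3972 0.1149] d 0.0239 med z 0.0742
purple lid 449 [0.2881 0.2237] d 0.0617 med z 0.0507
purple cap 84 [0.2878 0.2235] d 0.0241 med z 0.0743
green lid 409 [0.6046 0.2866] d 0.0626 med z 0.0507
green cap 80 [0.6049 0.2857] d 0.0239 med z 0.0747
divider 3063 [ 0.4635 -0.3028] [0.1542 0.1489] 73.68 z 0.0075
bar 150 [ 0.4924 -0.3123] [0.0611 0.0143] 74.0 z 0.0364
carton 518 [0.487  0.3869] [0.0611 0.0514] 6.76 z 0.0345
carrier hi 1333 [ 0.5746 -0.0055] [0.1835 0.1727] 12.53 z 0.1104
carrier 114+ 555 [ 0.5707 -0.0065] [0.1746 0.1726] 12.39 z 0.119
red 199 [0.6479 0.0109] [0.0279 0.0399] 11.65 z 0.1193
[0.1063 0.1193 0.1238]
yel 51 [ 0.5099 -0.0707] [0.0162 0.0537] 31.54 z 0.1093
[0.1061 0.1093 0.1132]
yel 42 [0.4884 0.0197] [0.0061 0.0359] 12.74 z 0.1096
[0.1069 0.1096 0.1137]
white 357 [0.0815 0.0885 0.0908 0.0933 0.1107]
```

View pics/crop.png

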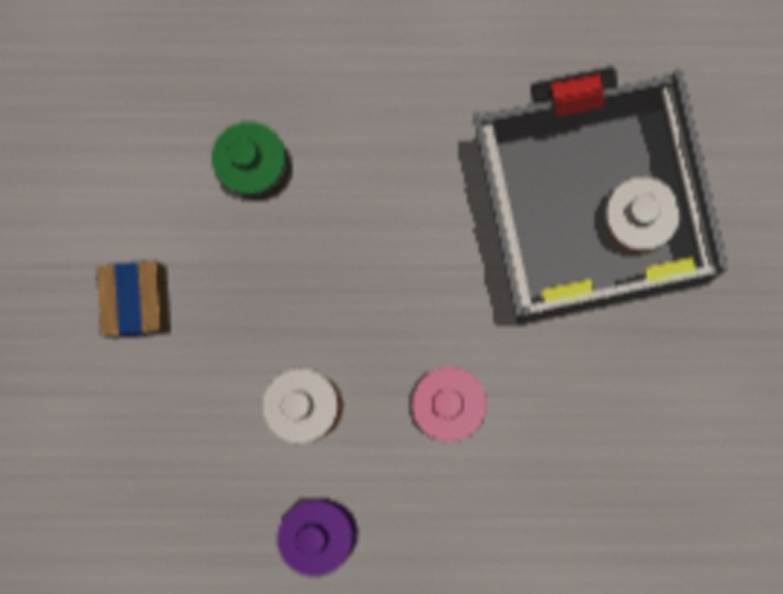

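The crop confirms it: the white-lidded tub stands at crop (300,405), clearly apart from pink (449,405) and purple (316,537). The yellow lips lie on the near side and the red catch on the far wall. Next I refine the carrier pose and write a row planner.

```bash
cat >> h.py <<'E'
def down(yaw): # tool x down, tool z (jaw axis) at heading yaw (deg)
    a=np.radians(yaw);x=np.array([0,0,-1.]);zz=np.array([np.cos(a),np.sin(a),0]);return np.stack([x,np.cross(zz,x),zz],1)
def plan(P,R,n=None,smax=3.9,rmax=6.8,p0=None,R0=None,quiet=False):
    s=read_state();p=np.array(s['tool_pos'] if p0 is None else p0);A=Rn.from_rotvec(s['tcp_rot']).as_matrix() if R0 is None else R0
    D=np.array(P)-p;rv=Rn.from_matrix(A.T@R).as_rotvec(degrees=True)
    k=int(np.ceil(max(np.linalg.norm(D)*100/smax,np.abs(rv).max()/rmax,1)));k=max(k,n or 1)
    off=[];rot=[]
    for i in range(k):
        off.append([round(float(x),2) for x in A.T@(D/k)*100]);rot.append([round(float(x),2) for x in rv/k])
        A=A@Rn.from_rotvec(rv/k,degrees=True).as_matrix()
    if not quiet: print('t',round(s['time'],2),'rows',k);print('off',off);print('rot',rot[0],'x',k)
    return np.array(P),A
def st():
    s=read_state();A=Rn.from_rotvec(s['tcp_rot']).as_matrix()
    print('t',round(s['time'],2),'tcp',np.round(s['tool_pos'],4),'jawyaw',round(np.degrees(np.arctan2(A[1,2],A[0,2])),2),'tilt x.z',np.round(A[:,0],4),'F',np.round(s['wrist_force'],1),'T',np.round(s['torque'],2),'w',round(s['width'],3),'q',np.round(s['q'],2))
E
python3 - <<'E'
from h import *
z=np.load('top.npz');p,d=z['p'],z['d'];c={k:z[k] for k in('fx','fy','cx','cy','R','t')}
W=cloud(c,d);Z=W[...,2]
m=np.zeros(d.shape,bool);m[115:225,230:340]=1
m&=(Z>.114)&(Z<.13);q=W[m]
C=np.array([.5665,-.0074]);
for _ in range(3):
    a=np.radians(12.45);ex=np.array([np.cos(a),np.sin(a)]);ey=np.array([-ex[1],ex[0]])
    r=q[:,:2]-C;xx,yy=r@ex,r@ey
    k=abs(yy)>.06
    R=cv2.minAreaRect(q[k][:,:2].astype(np.float32));print(np.round(R[0],4),np.round(R[1],4),R[2]);C=np.array(R[0])
# inner edges of each side wall slope fit
for sgn in(1,-1):
    kk=k&(sgn*yy>0);f=np.polyfit(xx[kk],yy[kk],1);print('wall',sgn,f[1],np.degrees(f[0]))
st()
plan([.396,.238,.16],down(12.5))
plan([.396,.238,.16],down(12.5-180))
E
```

```text
[ 0.5662 -0.0072] [0.1654 0.172 ] 12.382786750793457
[ 0.5662 -0.0072] [0.1654 0.172 ] 12.382786750793457
[ 0.5662 -0.0072] [0.1654 0.172 ] 12.382786750793457
wall 1 0.08304606448021266 0.03338259247799766
wall -1 -0.08258145477348186 -0.000816741670946152
t 0.1 tcp [0.2846 0.6113 0.2301] jawyaw 65.03 tilt x.z [-9.0e-04 -1.8e-03 -1.0e+00] F [0.3 0.4 0.6] T [ 0.01  0.   -0.01] w 0.999 q [ 1.1   0.26  1.61 -0.    1.27 -0.04]
t 0.1 rows 11
off [[0.64, -2.35, -2.65], [0.64, -2.56, -2.44], [0.64, -2.76, -2.22], [0.64, -2.93, -1.98], [0.64, -3.09, -1.73], [0.64, -3.22, -1.47], [0.64, -3.33, -1.2], [0.64, -3.42, -0.92], [0.64, -3.49, -0.63], [0.64, -3.53, -0.34], [0.64, -3.54, -0.04]]
rot [4.78, -0.01, 0.0] x 11
t 0.1 rows 19
off [[0.37, -1.36, -1.53], [0.37, -1.17, -1.68], [0.37, -0.97, -1.81], [0.37, -0.75, -1.91], [0.37, -0.52, -1.98], [0.37, -0.29, -2.03], [0.37, -0.05, -2.05], [0.37, 0.19, -2.04], [0.37, 0.43, -2.0], [0.37, 0.66, -1.94], [0.37, 0.88, -1.85], [0.37, 1.09, -1.73], [0.37, 1.29, -1.59], [0.37, 1.47, -1.43], [0.37, 1.62, -1.25], [0.37, 1.76, -1.05], [0.37, 1.87, -0.84], [0.37, 1.96, -0.62], [0.37, 2.01, -0.38]]
rot [-6.71, -0.0, -0.01] x 19
```

Call:
{"name": "carry_out", "arguments": {
  "offset": [
    [0.64, -2.35, -2.65],
    [0.64, -2.56, -2.44],
    [0.64, -2.76, -2.22],
    [0.64, -2.93, -1.98],
    [0.64, -3.09, -1.73]
  ],
  "delta_rot": [
    [4.78, 0, 0],
    [4.78, 0, 0],
    [4.78, 0, 0],
    [4.78, 0, 0],
    [4.78, 0, 0]
  ],
  "fingers": 1
}}

```text
time: 0.52
tool_pos: [0.3354, 0.4405, 0.1983]
tcp_rot: [-0.559, 1.498, 0.558]
wrist_force: [0.8, -1.4, -1.0]
width: 0.999
```

Call:
{"name": "carry_out", "arguments": {
  "offset": [
    [0.64, -3.22, -1.47],
    [0.64, -3.33, -1.2],
    [0.64, -3.42, -0.92],
    [0.64, -3.49, -0.63],
    [0.64, -3.53, -0.34]
  ],
  "delta_rot": [
    [4.78, 0, 0],
    [4.78, 0, 0],
    [4.78, 0, 0],
    [4.78, 0, 0],
    [4.78, 0, 0]
  ]
}}

```text
time: 0.93
tool_pos: [0.3858, 0.2707, 0.1666]
tcp_rot: [-0.233, 1.559, 0.233]
wrist_force: [1.1, -0.6, -0.3]
width: 1.003
```

Call:
{"name": "carry_out", "arguments": {
  "offset": [
    [0.64, -3.54, -0.04],
    [0, 0, 0],
    [0, 0, 0],
    [0, 0, 0],
    [0, 0, 0]
  ],
  "delta_rot": [
    [4.78, 0, 0],
    [0, 0, 0],
    [0, 0, 0],
    [0, 0, 0],
    [0, 0, 0]
  ]
}}

```text
time: 1.35
tool_pos: [0.3961, 0.2396, 0.1612]
tcp_rot: [-0.171, 1.564, 0.172]
wrist_force: [-0.5, -0.0, -0.1]
width: 0.998
```

```bash
python3 - <<'E'
from h import *
st()
p,d,c=cam('wrist');save('w1',p);W=cloud(c,d)
u,v=proj(c,[.396,.238,.076]);print('expect cap at',u,v)
hsv=cv2.cvtColor(p,cv2.COLOR_RGB2HSV)
for lo,hi in((.045,.058),(.067,.09)):
    m=(W[...,2]>lo)&(W[...,2]<hi)&(np.hypot(W[...,0]-.396,W[...,1]-.238)<.045)&(hsv[...,1]<60)&(hsv[...,2]>100)
    if m.sum()>20:
        cc,r=cv2.minEnclosingCircle(W[m][:,:2].astype(np.float32));print(m.sum(),np.round(cc,4),2*r,np.median(W[m][:,2]))
plan([.3965,.238,.055],down(12.4))
E
```

```text
t 1.35 tcp [0.3961 0.2396 0.1612] jawyaw 12.53 tilt x.z [ 3.e-04  7.e-04 -1.e+00] F [-0.5 -0.  -0.1] T [0.06 0.02 0.02] w 0.998 q [ 0.49 -0.09  2.12  0.    1.11  0.27]
expect cap at 277.9195514392027 212.5011399818746
3927 [0.3971 0.2405] 0.06204475462436676 0.05320310509905637
891 [0.397  0.2404] 0.023896900936961174 0.0770661000335614
t 1.4 rows 3
off [[3.54, -0.06, -0.0], [3.54, -0.06, -0.0], [3.54, -0.06, -0.0]]
rot [0.06, 0.01, -0.01] x 3
```

Call:
{"name": "carry_out", "arguments": {
  "offset": [
    [3.5, 0, 0],
    [3.5, 0, 0],
    [2.5, 0, 0],
    [1.0, 0, 0],
    [0, 0, 0]
  ],
  "delta_rot": [
    [0, 0, 0],
    [0, 0, 0],
    [0, 0, 0],
    [0, 0, 0],
    [0, 0, 0]
  ]
}}

```text
time: 1.82
tool_pos: [0.3935, 0.2384, 0.0533]
tcp_rot: [-0.174, 1.57, 0.171]
wrist_force: [-0.8, -1.2, -1.0]
width: 0.999
```

Call:
{"name": "carry_out", "arguments": {
  "offset": [
    [0, 0, 0],
    [0, 0, 0],
    [0, 0, 0],
    [0, 0, 0],
    [0, 0, 0]
  ],
  "delta_rot": [
    [0, 0, 0],
    [0, 0, 0],
    [0, 0, 0],
    [0, 0, 0],
    [0, 0, 0]
  ],
  "fingers": -1,
  "newtons": 40
}}

```text
time: 2.23
tool_pos: [0.3972, 0.2391, 0.0572]
tcp_rot: [-0.17, 1.562, 0.171]
wrist_force: [0.0, 0.3, 0.0]
width: 0.301
```

Call:
{"name": "carry_out", "arguments": {
  "offset": [
    [0, 0, 0],
    [0, 0, 0],
    [0, 0, 0],
    [0, 0, 0],
    [0, 0, 0]
  ],
  "delta_rot": [
    [0, 0, 0],
    [0, 0, 0],
    [0, 0, 0],
    [0, 0, 0],
    [0, 0, 0]
  ]
}}

```text
time: 2.65
tool_pos: [0.3974, 0.2392, 0.0572]
tcp_rot: [-0.17, 1.562, 0.171]
wrist_force: [-0.4, -0.4, 6.5]
width: 0.265
```

```bash
python3 - <<'E'
from h import *
st()
C=np.array([.5662,-.0072]);a=np.radians(12.4);ex=np.array([np.cos(a),np.sin(a)]);ey=np.array([-ex[1],ex[0]])
T=C-.010*ex+.039*ey;print(T)
s=read_state();p=np.array(s['tool_pos'])
P,A=plan([p[0],p[1],.235],down(12.4))
plan([T[0],T[1],.235],down(12.4),p0=P,R0=A)
E
```

```text
t 2.65 tcp [0.3974 0.2392 0.0572] jawyaw 12.44 tilt x.z [ 0.0023  0.0013 -1.    ] F [-0.4 -0.4  6.5] T [-0.05  0.15  0.04] w 0.265 q [0.49 0.05 2.21 0.   0.89 0.27]
[0.5480586  0.02874287]
t 2.65 rows 5
off [[-3.56, 0.0, 0.01], [-3.56, 0.0, 0.01], [-3.56, 0.0, 0.01], [-3.56, 0.0, 0.0], [-3.56, 0.0, 0.0]]
rot [0.01, 0.03, -0.01] x 5
t 2.65 rows 7
off [[-0.0, -3.4, 1.46], [-0.0, -3.4, 1.46], [-0.0, -3.4, 1.46], [-0.0, -3.4, 1.46], [-0.0, -3.4, 1.46], [-0.0, -3.4, 1.46], [-0.0, -3.4, 1.46]]
rot [-0.0, 0.0, 0.0] x 7
```

Call:
{"name": "carry_out", "arguments": {
  "offset": [
    [-3.5, 0, 0],
    [-3.5, 0, 0],
    [-3.6, 0, 0],
    [-3.6, 0, 0],
    [-3.6, 0, 0]
  ],
  "delta_rot": [
    [0, 0, 0],
    [0, 0, 0],
    [0, 0, 0],
    [0, 0, 0],
    [0, 0, 0]
  ]
}}

```text
time: 3.07
tool_pos: [0.3952, 0.238, 0.2347]
tcp_rot: [-0.171, 1.566, 0.17]
wrist_force: [0.6, 0.7, -2.5]
width: 0.265
```

Call:
{"name": "carry_out", "arguments": {
  "offset": [
    [0, -3.4, 1.46],
    [0, -3.4, 1.46],
    [0, -3.4, 1.46],
    [0, -3.4, 1.46],
    [0, -3.4, 1.46]
  ],
  "delta_rot": [
    [0, 0, 0],
    [0, 0, 0],
    [0, 0, 0],
    [0, 0, 0],
    [0, 0, 0]
  ]
}}

```text
time: 3.48
tool_pos: [0.5041, 0.0868, 0.2333]
tcp_rot: [-0.171, 1.565, 0.171]
wrist_force: [0.7, 0.9, -3.7]
width: 0.264
```

Call:
{"name": "carry_out", "arguments": {
  "offset": [
    [0, -3.4, 1.46],
    [0, -3.4, 1.46],
    [0, 0, 0],
    [0, 0, 0],
    [0, 0, 0]
  ],
  "delta_rot": [
    [0, 0, 0],
    [0, 0, 0],
    [0, 0, 0],
    [0, 0, 0],
    [0, 0, 0]
  ]
}}

```text
time: 3.9
tool_pos: [0.5463, 0.0281, 0.2328]
tcp_rot: [-0.169, 1.567, 0.17]
wrist_force: [0.5, -0.3, -2.2]
width: 0.266
```

```bash
python3 - <<'E'
from h import *
st()
p,d,c=cam('wrist');save('w2',p);np.savez('w2',p=p,d=d,**c)
C=np.array([.5662,-.0072]);a=np.radians(12.4);ex=np.array([np.cos(a),np.sin(a)]);ey=np.array([-ex[1],ex[0]])
W=cloud(c,d);Z=W[...,2];r=W[...,:2]-C;xx,yy=r@ex,r@ey
for nm,k in(('+y',(yy>.06)&(yy<.1)),('-y',(yy<-.06)&(yy>-.1))):
    for lo,hi in((.112,.13),(.08,.112)):
        m=k&(Z>lo)&(Z<hi)&(abs(xx)<.06)
        if m.sum()>20: print(nm,lo,m.sum(),'y',np.round(np.percentile(yy[m],[3,50,97]),4),'z',np.round(np.percentile(Z[m],[10,50,90]),4))
m=(abs(yy)<.09)&(xx<-.05)&(xx>-.1)&(Z>.098)&(Z<.13)
if m.sum(): print('near',m.sum(),np.round(np.percentile(xx[m],[3,50,97]),4),np.round(np.percentile(Z[m],[10,50,90]),4))
E
```

```text
t 3.9 tcp [0.5463 0.0281 0.2328] jawyaw 12.38 tilt x.z [-2.5e-03  5.0e-04 -1.0e+00] F [ 0.5 -0.3 -2.2] T [-0.01 -0.01  0.04] w 0.266 q [ 0.01  0.02  1.88  0.    1.25 -0.21]
+y 0.112 1628 y [0.0824 0.0854 0.0878] z [0.1179 0.121  0.122 ]
+y 0.08 1479 y [0.0741 0.0776 0.0879] z [0.0872 0.0931 0.1062]
-y 0.112 684 y [-0.0839 -0.0787 -0.0775] z [0.1138 0.1201 0.1216]
-y 0.08 223 y [-0.0791 -0.0774 -0.0696] z [0.0845 0.1057 0.1114]
near 3013 [-0.081  -0.0756 -0.0556] [0.1078 0.1118 0.1205]
```

View pics/w2.png

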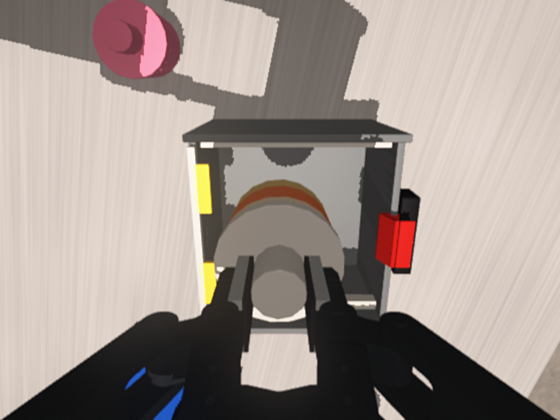

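The picture shows the tub held by its cap at (280,265) over the carrier. The yellow lips are at (203,188) and (209,280), the catch at (397,240), and the +y half is free. The wrist and top cameras disagree by about 2 mm in y. I'll work with differences measured in a single camera, so that offset cancels.

Call:
{"name": "carry_out", "arguments": {
  "offset": [
    [0, -0.17, 0.24],
    [3.5, 0, 0],
    [3.5, 0, 0],
    [3.5, 0, 0],
    [2.5, 0, 0]
  ],
  "delta_rot": [
    [0, 0, 0],
    [0, 0, 0],
    [0, 0, 0],
    [0, 0, 0],
    [0, 0, 0]
  ]
}}

```text
time: 4.37
tool_pos: [0.5479, 0.0283, 0.1011]
tcp_rot: [-0.172, 1.567, 0.173]
wrist_force: [0.1, 0.5, -2.2]
width: 0.262
```

Call:
{"name": "carry_out", "arguments": {
  "offset": [
    [1.5, 0, 0],
    [1.0, 0, 0],
    [0.6, 0, 0],
    [0.3, 0, 0],
    [0, 0, 0]
  ],
  "delta_rot": [
    [0, 0, 0],
    [0, 0, 0],
    [0, 0, 0],
    [0, 0, 0],
    [0, 0, 0]
  ]
}}

```text
time: 4.78
tool_pos: [0.5504, 0.0275, 0.0703]
tcp_rot: [-0.171, 1.563, 0.171]
wrist_force: [-0.0, -0.4, -2.4]
width: 0.261
```

Call:
{"name": "carry_out", "arguments": {
  "offset": [
    [0.2, 0, 0],
    [0, 0, 0],
    [0, 0, 0],
    [0, 0, 0],
    [0, 0, 0]
  ],
  "delta_rot": [
    [0, 0, 0],
    [0, 0, 0],
    [0, 0, 0],
    [0, 0, 0],
    [0, 0, 0]
  ]
}}

```text
time: 5.2
tool_pos: [0.5504, 0.027, 0.0684]
tcp_rot: [-0.171, 1.563, 0.17]
wrist_force: [0.0, -0.1, -1.8]
width: 0.262
```

Call:
{"name": "carry_out", "arguments": {
  "offset": [
    [0.2, 0, 0],
    [0.15, 0, 0],
    [0.1, 0, 0],
    [0, 0, 0],
    [0, 0, 0]
  ],
  "delta_rot": [
    [0, 0, 0],
    [0, 0, 0],
    [0, 0, 0],
    [0, 0, 0],
    [0, 0, 0]
  ]
}}

```text
time: 5.62
tool_pos: [0.5499, 0.0271, 0.0633]
tcp_rot: [-0.171, 1.564, 0.171]
wrist_force: [0.1, -0.1, -1.4]
width: 0.264
```

Call:
{"name": "carry_out", "arguments": {
  "offset": [
    [0.1, 0, 0],
    [0.0, 0, 0],
    [0, 0, 0],
    [0, 0, 0],
    [0, 0, 0]
  ],
  "delta_rot": [
    [0, 0, 0],
    [0, 0, 0],
    [0, 0, 0],
    [0, 0, 0],
    [0, 0, 0]
  ]
}}

```text
time: 6.03
tool_pos: [0.5501, 0.0271, 0.0632]
tcp_rot: [-0.171, 1.564, 0.171]
wrist_force: [-2.5, -0.5, 6.2]
width: 0.266
```

Call:
{"name": "carry_out", "arguments": {
  "offset": [
    [0, 0, 0],
    [0, 0, 0],
    [0, 0, 0],
    [0, 0, 0],
    [0, 0, 0]
  ],
  "delta_rot": [
    [0, 0, 0],
    [0, 0, 0],
    [0, 0, 0],
    [0, 0, 0],
    [0, 0, 0]
  ],
  "fingers": 0.2
}}

```text
time: 6.45
tool_pos: [0.55, 0.0271, 0.0622]
tcp_rot: [-0.171, 1.564, 0.171]
wrist_force: [0.8, -0.4, -0.1]
width: 0.6
```

Call:
{"name": "carry_out", "arguments": {
  "offset": [
    [-1.5, 0, 0],
    [-3.5, 0, 0],
    [-3.8, 0, 0],
    [-3.8, 0, 0],
    [-3.8, 0, 0]
  ],
  "delta_rot": [
    [0, 0, 0],
    [0, 0, 0],
    [0, 0, 0],
    [0, 0, 0],
    [0, 0, 0]
  ]
}}

```text
time: 6.87
tool_pos: [0.5495, 0.0271, 0.2277]
tcp_rot: [-0.171, 1.565, 0.171]
wrist_force: [0.5, 0.1, -0.7]
width: 0.601
```

```bash
python3 - <<'E'
from h import *
st()
P,A=plan([.4935,-.311,.17],down(-16.2),smax=3.7)
E
```

```text
t 6.87 tcp [0.5495 0.0271 0.2277] jawyaw 12.45 tilt x.z [-7.e-04 -0.e+00 -1.e+00] F [ 0.5  0.1 -0.7] T [0.05 0.02 0.01] w 0.601 q [ 0.    0.03  1.88 -0.    1.24 -0.21]
t 6.87 rows 10
off [[0.58, -3.18, -1.28], [0.58, -3.24, -1.11], [0.58, -3.29, -0.95], [0.58, -3.34, -0.79], [0.58, -3.37, -0.62], [0.58, -3.4, -0.45], [0.58, -3.42, -0.28], [0.58, -3.43, -0.11], [0.58, -3.43, 0.06], [0.58, -3.42, 0.23]]
rot [2.87, -0.0, 0.0] x 10
```

Call:
{"name": "carry_out", "arguments": {
  "offset": [
    [0.58, -3.18, -1.28],
    [0.58, -3.24, -1.11],
    [0.58, -3.29, -0.95],
    [0.58, -3.34, -0.79],
    [0.58, -3.37, -0.62]
  ],
  "delta_rot": [
    [2.87, 0, 0],
    [2.87, 0, 0],
    [2.87, 0, 0],
    [2.87, 0, 0],
    [2.87, 0, 0]
  ]
}}

```text
time: 7.28
tool_pos: [0.5215, -0.1433, 0.1973]
tcp_rot: [0.027, 1.57, -0.028]
wrist_force: [0.6, -0.3, -0.1]
width: 0.597
```

Call:
{"name": "carry_out", "arguments": {
  "offset": [
    [0.58, -3.4, -0.45],
    [0.58, -3.42, -0.28],
    [0.58, -3.43, -0.11],
    [0.58, -3.43, 0.06],
    [0.58, -3.42, 0.23]
  ],
  "delta_rot": [
    [2.87, 0, 0],
    [2.87, 0, 0],
    [2.87, 0, 0],
    [2.87, 0, 0],
    [2.87, 0, 0]
  ]
}}

```text
time: 7.7
tool_pos: [0.4931, -0.3128, 0.1681]
tcp_rot: [0.225, 1.559, -0.225]
wrist_force: [0.2, -0.4, -0.7]
width: 0.598
```

Call:
{"name": "carry_out", "arguments": {
  "offset": [
    [0, 0, 0],
    [0, 0, 0],
    [0, 0, 0],
    [0, 0, 0],
    [0, 0, 0]
  ],
  "delta_rot": [
    [0, 0, 0],
    [0, 0, 0],
    [0, 0, 0],
    [0, 0, 0],
    [0, 0, 0]
  ]
}}

```text
time: 8.12
tool_pos: [0.4941, -0.31, 0.1686]
tcp_rot: [0.221, 1.559, -0.221]
wrist_force: [-0.4, 0.7, -0.2]
width: 0.597
```

```bash
python3 - <<'E'
from h import *
st()
p,d,c=cam('wrist');save('w3',p);W=cloud(c,d);Z=W[...,2]
near=np.hypot(W[...,0]-.48,W[...,1]+.305)<.12
hsv=cv2.cvtColor(p,cv2.COLOR_RGB2HSV).astype(int)
def rect(n,mm):
    q=W[mm][:,:2].astype(np.float32);r=cv2.minAreaRect(q);print(n,mm.sum(),np.round(r[0],4),np.round(r[1],4),round(r[2],2),'z',np.round(np.median(W[mm][:,2]),4))
rect('bar',near&(Z>.033)&(Z<.048)&(hsv[...,2]<90)&(np.hypot(W[...,0]-.493,W[...,1]+.311)<.04))
rect('div',near&(Z>.003)&(Z<.016)&(hsv[...,0]>100)&(hsv[...,0]<130)&(hsv[...,1]>120))
# tub & packed check from top
p,d,c=cam('top');W=cloud(c,d);Z=W[...,2];hsv=cv2.cvtColor(p,cv2.COLOR_RGB2HSV).astype(int)
C=np.array([.5662,-.0072]);a=np.radians(12.4);ex=np.array([np.cos(a),np.sin(a)]);ey=np.array([-ex[1],ex[0]])
r=W[...,:2]-C;xx,yy=r@ex,r@ey
for s in(1,-1):
    for lo,hi in((.05,.066),(.074,.09)):
        m=(abs(xx)<.06)&(s*yy>0.002)&(s*yy<.071)&(Z>lo)&(Z<hi)&(hsv[...,1]<60)&(hsv[...,2]>100)
        q=np.stack([xx[m],yy[m]],1).astype(np.float32)
        if len(q)>5: cc,rr=cv2.minEnclosingCircle(q);print(s,lo,len(q),np.round(cc,4),round(2*rr,4),np.round(np.percentile(Z[m],[5,50,95]),4))
s=read_state();P,A=plan([.4935,-.311,.015],down(-16.2))
E
```

```text
t 8.12 tcp [ 0.4941 -0.31    0.1686] jawyaw -16.15 tilt x.z [ 4.e-04  0.e+00 -1.e+00] F [-0.4  0.7 -0.2] T [ 0.06 -0.01 -0.03] w 0.597 q [-0.6   0.14  1.87  0.    1.13 -0.32]
bar 1168 [ 0.4933 -0.3096] [0.0592 0.0129] 73.5 z 0.0392
div 26805 [ 0.4633 -0.3016] [0.1532 0.1492] 73.52 z 0.0093
1 0.05 415 [-0.0092  0.0364] 0.0624 [0.0533 0.0568 0.0603]
1 0.074 79 [-0.0094  0.0365] 0.0239 [0.0779 0.081  0.0845]
-1 0.05 407 [-0.0168 -0.0368] 0.0624 [0.0534 0.0567 0.0603]
-1 0.074 77 [-0.0171 -0.0373] 0.0235 [0.0778 0.0813 0.0843]
t 8.22 rows 4
off [[3.84, -0.03, -0.01], [3.84, -0.03, -0.01], [3.84, -0.03, -0.01], [3.84, -0.03, -0.01]]
rot [0.01, 0.01, 0.0] x 4
```

Call:
{"name": "carry_out", "arguments": {
  "offset": [
    [3.5, 0, 0],
    [3.5, 0, 0],
    [3.5, 0, 0],
    [2.5, 0, 0],
    [1.2, 0, 0]
  ],
  "delta_rot": [
    [0, 0, 0],
    [0, 0, 0],
    [0, 0, 0],
    [0, 0, 0],
    [0, 0, 0]
  ]
}}

```text
time: 8.63
tool_pos: [0.4913, -0.3086, 0.0225]
tcp_rot: [0.224, 1.565, -0.22]
wrist_force: [-0.6, 0.2, -0.3]
width: 0.599
```

Call:
{"name": "carry_out", "arguments": {
  "offset": [
    [0.6, 0, 0],
    [0.4, 0, 0],
    [0.2, 0, 0],
    [0, 0, 0],
    [0, 0, 0]
  ],
  "delta_rot": [
    [0, 0, 0],
    [0, 0, 0],
    [0, 0, 0],
    [0, 0, 0],
    [0, 0, 0]
  ]
}}

```text
time: 9.05
tool_pos: [0.4949, -0.312, 0.0161]
tcp_rot: [0.221, 1.557, -0.224]
wrist_force: [0.0, -0.3, 0.2]
width: 0.6
```

Call:
{"name": "carry_out", "arguments": {
  "offset": [
    [0, 0, 0],
    [0, 0, 0],
    [0, 0, 0],
    [0, 0, 0],
    [0, 0, 0]
  ],
  "delta_rot": [
    [0, 0, 0],
    [0, 0, 0],
    [0, 0, 0],
    [0, 0, 0],
    [0, 0, 0]
  ],
  "fingers": -1,
  "newtons": 60
}}

```text
time: 9.47
tool_pos: [0.4943, -0.3117, 0.0153]
tcp_rot: [0.222, 1.558, -0.223]
wrist_force: [-1.5, 1.4, 4.9]
width: 0.151
```

Call:
{"name": "carry_out", "arguments": {
  "offset": [
    [0, 0, 0],
    [0, 0, 0],
    [0, 0, 0],
    [0, 0, 0],
    [0, 0, 0]
  ],
  "delta_rot": [
    [0, 0, 0],
    [0, 0, 0],
    [0, 0, 0],
    [0, 0, 0],
    [0, 0, 0]
  ]
}}

```text
time: 9.88
tool_pos: [0.4943, -0.3116, 0.0153]
tcp_rot: [0.222, 1.558, -0.223]
wrist_force: [-0.2, 1.0, 5.6]
width: 0.152
```

```bash
python3 -c "
from h import *
st()"
```

```text
t 9.88 tcp [ 0.4943 -0.3116  0.0153] jawyaw -16.25 tilt x.z [ 1.2e-03 -9.0e-04 -1.0e+00] F [-0.2  1.   5.6] T [ 0.05  0.12 -0.02] w 0.152 q [-0.61  0.32  1.98 -0.    0.85 -0.32]
```

Call:
{"name": "carry_out", "arguments": {
  "offset": [
    [-1.0, 0, 0],
    [-2.5, 0, 0],
    [-3.5, 0, 0],
    [-3.5, 0, 0],
    [-3.5, 0, 0]
  ],
  "delta_rot": [
    [0, 0, 0],
    [0, 0, 0],
    [0, 0, 0],
    [0, 0, 0],
    [0, 0, 0]
  ]
}}

```text
time: 10.3
tool_pos: [0.4926, -0.3104, 0.155]
tcp_rot: [0.224, 1.562, -0.222]
wrist_force: [0.4, -0.4, -3.1]
width: 0.15
```

Call:
{"name": "carry_out", "arguments": {
  "offset": [
    [-3.5, 0, 0],
    [-2.5, 0, 0],
    [-1.0, 0, 0],
    [0, 0, 0],
    [0, 0, 0]
  ],
  "delta_rot": [
    [0, 0, 0],
    [0, 0, 0],
    [0, 0, 0],
    [0, 0, 0],
    [0, 0, 0]
  ]
}}

```text
time: 10.72
tool_pos: [0.4931, -0.3108, 0.2234]
tcp_rot: [0.223, 1.56, -0.222]
wrist_force: [0.7, -0.0, -2.4]
width: 0.15
```

```bash
cat >> h.py <<'E'
CR=np.array([.5672,-.0062]);YAW=12.4
a_=np.radians(YAW);EX=np.array([np.cos(a_),np.sin(a_),0]);EY=np.array([-EX[1],EX[0],0]);UP=np.array([0,0,1.])
def tilt(yaw,th):
    a=np.radians(yaw);ey=np.array([-np.sin(a),np.cos(a),0])
    return Rn.from_rotvec(-ey*np.radians(th)).as_matrix()@down(yaw)
def tcp_for(xl,zl,th,y=0,gx=.106,gz=.0153):
    t=np.radians(th);x=xl+gx*np.cos(t)-gz*np.sin(t);z=zl+gx*np.sin(t)+gz*np.cos(t)
    return np.r_[CR,0]+EX*x+EY*y+UP*z
def carr():
    s=read_state();A=Rn.from_rotvec(s['tcp_rot']).as_matrix();r=np.array(s['tool_pos'])-np.r_[CR,0]
    th=np.degrees(np.arcsin(A[2,2]));t=np.radians(th);x,y,z=r@EX,r@EY,r[2]
    print('t',round(s['time'],2),'TCP carrier x y z',np.round([x,y,z],4),'tilt',round(th,2),'roll',round(np.degrees(np.arcsin(A[2,1])),2),'yaw-',round(np.degrees(np.arctan2(A[1,2],A[0,2]))-YAW,2),
     'corner xl zl',np.round([x-.106*np.cos(t)+.0153*np.sin(t),z-.106*np.sin(t)-.0153*np.cos(t)],4),
     'F car',np.round([np.dot(s['wrist_force'],e) for e in(EX,EY,UP)],1),'w',round(s['width'],3))
E
python3 - <<'E'
from h import *
st();carr()
print(tcp_for(-.059,.145,17.5))
plan(tcp_for(-.059,.145,17.5),tilt(YAW,17.5),smax=3.3,n=14)
E
```

```text
t 10.72 tcp [ 0.4931 -0.3108  0.2234] jawyaw -16.25 tilt x.z [-9.e-04  6.e-04 -1.e+00] F [ 0.7 -0.  -2.4] T [-0.02  0.04 -0.  ] w 0.15 q [-0.61  0.1   1.81 -0.    1.23 -0.32]
t 10.72 TCP carrier x y z [-0.1378 -0.2816  0.2234] tilt -0.06 roll 0.02 yaw- -28.65 corner xl zl [-0.2438  0.2082] F car [ 0.6 -0.2 -2.4] w 0.15
[0.60381857 0.00185111 0.19146668]
t 10.72 rows 14
off [[0.23, 2.37, 0.13], [0.25, 2.36, 0.21], [0.26, 2.35, 0.29], [0.28, 2.33, 0.37], [0.3, 2.32, 0.44], [0.33, 2.3, 0.52], [0.35, 2.28, 0.59], [0.38, 2.25, 0.67], [0.4, 2.23, 0.74], [0.43, 2.2, 0.81], [0.46, 2.16, 0.87], [0.49, 2.13, 0.94], [0.53, 2.09, 1.0], [0.56, 2.05, 1.07]]
rot [-2.03, -1.23, 0.31] x 14
```

Call:
{"name": "carry_out", "arguments": {
  "offset": [
    [0.23, 2.37, 0.13],
    [0.25, 2.36, 0.21],
    [0.26, 2.35, 0.29],
    [0.28, 2.33, 0.37],
    [0.3, 2.32, 0.44]
  ],
  "delta_rot": [
    [-2.03, -1.23, 0.31],
    [-2.03, -1.23, 0.31],
    [-2.03, -1.23, 0.31],
    [-2.03, -1.23, 0.31],
    [-2.03, -1.23, 0.31]
  ]
}}

```text
time: 11.13
tool_pos: [0.5311, -0.1974, 0.2086]
tcp_rot: [0.092, 1.465, -0.07]
wrist_force: [1.5, 0.2, -1.4]
width: 0.146
```

Call:
{"name": "carry_out", "arguments": {
  "offset": [
    [0.33, 2.3, 0.52],
    [0.35, 2.28, 0.59],
    [0.38, 2.25, 0.67],
    [0.4, 2.23, 0.74],
    [0.43, 2.2, 0.81]
  ],
  "delta_rot": [
    [-2.03, -1.23, 0.31],
    [-2.03, -1.23, 0.31],
    [-2.03, -1.23, 0.31],
    [-2.03, -1.23, 0.31],
    [-2.03, -1.23, 0.31]
  ]
}}

```text
time: 11.55
tool_pos: [0.5704, -0.086, 0.1971]
tcp_rot: [-0.037, 1.357, 0.075]
wrist_force: [0.6, -0.3, -1.0]
width: 0.151
```

Call:
{"name": "carry_out", "arguments": {
  "offset": [
    [0.46, 2.16, 0.87],
    [0.49, 2.13, 0.94],
    [0.53, 2.09, 1.0],
    [0.56, 2.05, 1.07],
    [0, 0, 0]
  ],
  "delta_rot": [
    [-2.03, -1.23, 0.31],
    [-2.03, -1.23, 0.31],
    [-2.03, -1.23, 0.31],
    [-2.03, -1.23, 0.31],
    [0, 0, 0]
  ]
}}

```text
time: 11.97
tool_pos: [0.6015, 0.0049, 0.1871]
tcp_rot: [-0.137, 1.266, 0.191]
wrist_force: [0.1, 0.3, -1.7]
width: 0.151
```

Call:
{"name": "carry_out", "arguments": {
  "offset": [
    [0, 0, 0],
    [0, 0, 0],
    [0, 0, 0],
    [0, 0, 0],
    [0, 0, 0]
  ],
  "delta_rot": [
    [0, 0, 0],
    [0, 0, 0],
    [0, 0, 0],
    [0, 0, 0],
    [0, 0, 0]
  ]
}}

```text
time: 12.38
tool_pos: [0.6043, 0.0007, 0.1923]
tcp_rot: [-0.137, 1.259, 0.185]
wrist_force: [0.1, -0.4, -1.4]
width: 0.151
```

```bash
python3 - <<'E'
from h import *
carr()
for n in('scene','top'):
    p,d,c=cam(n);np.savez(n+'2',p=p,d=d,**c)
    if n=='scene': a=cv2.resize(p[140:300,150:340],None,fx=3.5,fy=3.5,interpolation=cv2.INTER_CUBIC);save('s2',a)
    W=cloud(c,d);hsv=cv2.cvtColor(p,cv2.COLOR_RGB2HSV).astype(int)
    r=W-np.r_[CR,0];x,y,z=r@EX,r@EY,r[...,2]
    m=(hsv[...,0]>100)&(hsv[...,0]<130)&(hsv[...,1]>120)&(abs(y)<.1)&(x>-.11)&(x<.13)&(z>.12)&(z<.22)
    print(n,m.sum())
    if m.sum()<200: continue
    k=m;A=np.c_[x[k],y[k],np.ones(k.sum())];f=np.linalg.lstsq(A,z[k],rcond=None)[0];res=z[k]-A@f;k2=abs(res)<.006
    X,Y,Zz=x[k][k2],y[k][k2],z[k][k2];f=np.linalg.lstsq(np.c_[X,Y,np.ones(len(X))],Zz,rcond=None)[0]
    print('slope deg x,y',np.degrees(np.arctan(f[:2])),'z0',f[2])
    R=cv2.minAreaRect(np.c_[X,Y].astype(np.float32));print('rect',np.round(R[0],4),np.round(R[1],4),R[2], 'x',np.percentile(X,[.5,99.5]),'y',np.percentile(Y,[.5,99.5]))
E
```

```text
t 12.38 TCP carrier x y z [ 0.0377 -0.0012  0.1923] tilt 17.56 roll -0.06 yaw- -0.07 corner xl zl [-0.0587  0.1458] F car [-0.  -0.5 -1.4] w 0.151
scene 794
slope deg x,y [1.70671221e+01 5.74004293e-03] z0 0.17248439672891713
rect [0.013  0.0021] [0.1581 0.1465] 88.68074798583984 x [-0.05719249  0.0848573 ] y [-0.07588954  0.07845861]
top 1342
slope deg x,y [17.57126046 -0.03889476] z0 0.17198829687737283
rect [ 0.0114 -0.0017] [0.1427 0.1537] 0.009184963069856167 x [-0.05931628  0.08105697] y [-0.07719377  0.07457145]
```

View pics/s2.png

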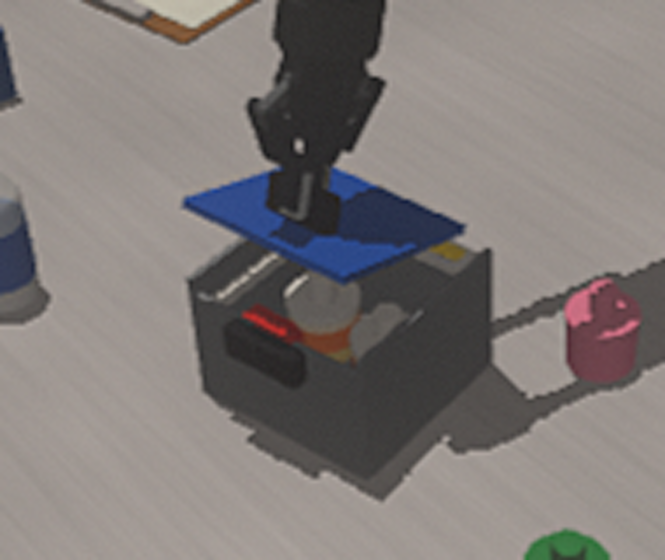

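The scene crop shows the divider held tilted over the carrier with its catch side up, its plain edge towards the yellow lips, and both tubs upright below. The measured tilt of 17.6° matches, and the plate lies about 1 mm off in y. I correct that and descend.

Call:
{"name": "carry_out", "arguments": {
  "offset": [
    [0, 0.1, 0],
    [1.43, 0, -0.45],
    [1.43, 0, -0.45],
    [0.95, 0, -0.3],
    [0.38, 0, -0.12]
  ],
  "delta_rot": [
    [0, 0, 0],
    [0, 0, 0],
    [0, 0, 0],
    [0, 0, 0],
    [0, 0, 0]
  ]
}}

```text
time: 12.9
tool_pos: [0.6028, 0.0025, 0.1463]
tcp_rot: [-0.137, 1.262, 0.186]
wrist_force: [-0.1, -0.4, -2.8]
width: 0.152
```

Call:
{"name": "carry_out", "arguments": {
  "offset": [
    [0, 0, 0],
    [0, 0, 0],
    [0, 0, 0],
    [0, 0, 0],
    [0, 0, 0]
  ],
  "delta_rot": [
    [0, 0, 0],
    [0, 0, 0],
    [0, 0, 0],
    [0, 0, 0],
    [0, 0, 0]
  ]
}}

```text
time: 13.32
tool_pos: [0.6049, 0.0024, 0.1496]
tcp_rot: [-0.138, 1.257, 0.186]
wrist_force: [0.4, 0.3, -1.6]
width: 0.15
```

```bash
python3 -c "
from h import *
carr()"
```

```text
t 13.32 TCP carrier x y z [0.0387 0.0003 0.1496] tilt 17.67 roll -0.08 yaw- 0.02 corner xl zl [-0.0577  0.1029] F car [ 0.5  0.2 -1.6] w 0.15
```

Call:
{"name": "carry_out", "arguments": {
  "offset": [
    [0.29, 0, -0.09],
    [0.29, 0, -0.09],
    [0.1, 0, -0.03],
    [0, 0, 0],
    [0, 0, 0]
  ],
  "delta_rot": [
    [0, 0, 0],
    [0, 0, 0],
    [0, 0, 0],
    [0, 0, 0],
    [0, 0, 0]
  ]
}}

```text
time: 13.73
tool_pos: [0.6041, 0.0025, 0.141]
tcp_rot: [-0.137, 1.259, 0.186]
wrist_force: [-0.1, -0.9, -2.1]
width: 0.151
```

Call:
{"name": "carry_out", "arguments": {
  "offset": [
    [0.1, 0, -0.03],
    [0.1, 0, -0.03],
    [0, 0, 0],
    [0, 0, 0],
    [0, 0, 0]
  ],
  "delta_rot": [
    [0, 0, 0],
    [0, 0, 0],
    [0, 0, 0],
    [0, 0, 0],
    [0, 0, 0]
  ]
}}

```text
time: 14.15
tool_pos: [0.6043, 0.0025, 0.1394]
tcp_rot: [-0.137, 1.259, 0.186]
wrist_force: [-0.2, -0.2, -1.3]
width: 0.151
```

```bash
python3 -c "
from h import *
carr()"
```

```text
t 14.15 TCP carrier x y z [0.0381 0.0005 0.1394] tilt 17.58 roll -0.05 yaw- 0.01 corner xl zl [-0.0583  0.0928] F car [-0.3 -0.1 -1.3] w 0.151
```

Call:
{"name": "carry_out", "arguments": {
  "offset": [
    [0.1, 0, -0.03],
    [0, 0, 0],
    [0, 0, 0],
    [0, 0, 0],
    [0, 0, 0]
  ],
  "delta_rot": [
    [0, 0, 0],
    [0, 0, 0],
    [0, 0, 0],
    [0, 0, 0],
    [0, 0, 0]
  ]
}}

```text
time: 14.57
tool_pos: [0.6044, 0.0025, 0.1383]
tcp_rot: [-0.137, 1.259, 0.186]
wrist_force: [-0.1, -0.2, -2.7]
width: 0.15
```

Call:
{"name": "carry_out", "arguments": {
  "offset": [
    [0.1, 0, -0.03],
    [0, 0, 0],
    [0, 0, 0],
    [0, 0, 0],
    [0, 0, 0]
  ],
  "delta_rot": [
    [0, 0, 0],
    [0, 0, 0],
    [0, 0, 0],
    [0, 0, 0],
    [0, 0, 0]
  ]
}}

```text
time: 14.98
tool_pos: [0.6046, 0.0025, 0.1376]
tcp_rot: [-0.138, 1.258, 0.186]
wrist_force: [1.4, 0.3, 1.1]
width: 0.152
```

```bash
python3 -c "
from h import *
carr()"
```

```text
t 14.98 TCP carrier x y z [0.0384 0.0004 0.1376] tilt 17.61 roll -0.06 yaw- 0.01 corner xl zl [-0.058  0.091] F car [1.4 0.  1.1] w 0.152
```

Call:
{"name": "carry_out", "arguments": {
  "offset": [
    [-0.17, 0, 0.05],
    [-0.12, 0, -0.38],
    [-0.12, 0, -0.38],
    [-0.12, 0, -0.38],
    [0, 0, 0]
  ],
  "delta_rot": [
    [0, 0, 0],
    [0, 0, 0],
    [0, 0, 0],
    [0, 0, 0],
    [0, 0, 0]
  ]
}}

```text
time: 15.4
tool_pos: [0.5912, -0.0002, 0.1383]
tcp_rot: [-0.137, 1.26, 0.186]
wrist_force: [0.1, -0.5, -3.0]
width: 0.146
```

Call:
{"name": "carry_out", "arguments": {
  "offset": [
    [0, 0, 0],
    [0, 0, 0],
    [0, 0, 0],
    [0, 0, 0],
    [0, 0, 0]
  ],
  "delta_rot": [
    [0, 0, 0],
    [0, 0, 0],
    [0, 0, 0],
    [0, 0, 0],
    [0, 0, 0]
  ]
}}

```text
time: 15.82
tool_pos: [0.5928, -0.0001, 0.139]
tcp_rot: [-0.137, 1.259, 0.186]
wrist_force: [-0.3, 0.3, -1.9]
width: 0.149
```

```bash
python3 -c "
from h import *
carr()"
```

```text
t 15.82 TCP carrier x y z [0.0263 0.0005 0.139 ] tilt 17.58 roll -0.05 yaw- 0.01 corner xl zl [-0.0701  0.0924] F car [-0.2  0.4 -1.9] w 0.149
```

Call:
{"name": "carry_out", "arguments": {
  "offset": [
    [-0.08, 0, -0.24],
    [0, 0, 0],
    [0, 0, 0],
    [0, 0, 0],
    [0, 0, 0]
  ],
  "delta_rot": [
    [0, 0, 0],
    [0, 0, 0],
    [0, 0, 0],
    [0, 0, 0],
    [0, 0, 0]
  ]
}}

```text
time: 16.23
tool_pos: [0.5902, -0.0006, 0.1391]
tcp_rot: [-0.137, 1.259, 0.186]
wrist_force: [-0.1, 0.4, -1.2]
width: 0.153
```

Call:
{"name": "carry_out", "arguments": {
  "offset": [
    [-0.03, 0, -0.1],
    [0, 0, 0],
    [0, 0, 0],
    [0, 0, 0],
    [0, 0, 0]
  ],
  "delta_rot": [
    [0, 0, 0],
    [0, 0, 0],
    [0, 0, 0],
    [0, 0, 0],
    [0, 0, 0]
  ]
}}

```text
time: 16.65
tool_pos: [0.5892, -0.0008, 0.139]
tcp_rot: [-0.138, 1.259, 0.186]
wrist_force: [-0.0, 0.2, -1.0]
width: 0.147
```

Call:
{"name": "carry_out", "arguments": {
  "offset": [
    [-0.03, 0, -0.1],
    [0, 0, 0],
    [0, 0, 0],
    [0, 0, 0],
    [0, 0, 0]
  ],
  "delta_rot": [
    [0, 0, 0],
    [0, 0, 0],
    [0, 0, 0],
    [0, 0, 0],
    [0, 0, 0]
  ]
}}

```text
time: 17.07
tool_pos: [0.5885, -0.001, 0.1393]
tcp_rot: [-0.137, 1.258, 0.186]
wrist_force: [2.0, -0.3, -1.9]
width: 0.15
```

```bash
python3 -c "
from h import *
carr()"
```

```text
t 17.07 TCP carrier x y z [0.0219 0.0005 0.1393] tilt 17.62 roll -0.06 yaw- 0.01 corner xl zl [-0.0745  0.0926] F car [ 1.9 -0.7 -1.9] w 0.15
```

Call:
{"name": "carry_out", "arguments": {
  "offset": [
    [0.21, 0, 0.03],
    [0.21, 0, 0.03],
    [0.21, 0, 0.03],
    [0.21, 0, 0.03],
    [0.21, 0, 0.03]
  ],
  "delta_rot": [
    [0, 1.12, 0],
    [0, 1.12, 0],
    [0, 1.12, 0],
    [0, 1.12, 0],
    [0, 1.12, 0]
  ]
}}

```text
time: 17.48
tool_pos: [0.5921, -0.0002, 0.1287]
tcp_rot: [-0.148, 1.359, 0.181]
wrist_force: [0.8, 0.8, -1.6]
width: 0.152
```

Call:
{"name": "carry_out", "arguments": {
  "offset": [
    [0, 0, 0],
    [0, 0, 0],
    [0, 0, 0],
    [0, 0, 0],
    [0, 0, 0]
  ],
  "delta_rot": [
    [0, 0, 0],
    [0, 0, 0],
    [0, 0, 0],
    [0, 0, 0],
    [0, 0, 0]
  ]
}}

```text
time: 17.9
tool_pos: [0.592, -0.0002, 0.1292]
tcp_rot: [-0.148, 1.356, 0.181]
wrist_force: [0.0, -0.7, -3.0]
width: 0.151
```

```bash
python3 -c "
from h import *
carr()"
```

```text
t 17.9 TCP carrier x y z [0.0255 0.0005 0.1292] tilt 11.96 roll -0.05 yaw- -0.0 corner xl zl [-0.0751  0.0923] F car [-0.1 -0.7 -3. ] w 0.151
```

Following the arc well, no load. Continue.

Call:
{"name": "carry_out", "arguments": {
  "offset": [
    [0.18, 0, 0.03],
    [0.18, 0, 0.03],
    [0.18, 0, 0.03],
    [0, 0, 0],
    [0, 0, 0]
  ],
  "delta_rot": [
    [0, 1.0, 0],
    [0, 1.0, 0],
    [0, 1.0, 0],
    [0, 0, 0],
    [0, 0, 0]
  ]
}}

```text
time: 18.32
tool_pos: [0.5943, 0.0002, 0.124]
tcp_rot: [-0.154, 1.409, 0.178]
wrist_force: [-0.8, -0.5, -0.6]
width: 0.146
```

Call:
{"name": "carry_out", "arguments": {
  "offset": [
    [0.18, 0, 0.03],
    [0.18, 0, 0.03],
    [0.18, 0, 0.03],
    [0, 0, 0],
    [0, 0, 0]
  ],
  "delta_rot": [
    [0, 1.0, 0],
    [0, 1.0, 0],
    [0, 1.0, 0],
    [0, 0, 0],
    [0, 0, 0]
  ]
}}

```text
time: 18.73
tool_pos: [0.596, 0.0006, 0.1188]
tcp_rot: [-0.16, 1.461, 0.175]
wrist_force: [-1.7, -0.8, 2.3]
width: 0.151
```

```bash
python3 -c "
from h import *
carr()"
```

```text
t 18.73 TCP carrier x y z [0.0295 0.0004 0.1188] tilt 5.94 roll -0.06 yaw- 0.01 corner xl zl [-0.0743  0.0927] F car [-1.8 -0.4  2.3] w 0.151
```

Call:
{"name": "carry_out", "arguments": {
  "offset": [
    [0.18, 0, 0.03],
    [0.18, 0, 0.03],
    [0, 0, 0],
    [0, 0, 0],
    [0, 0, 0]
  ],
  "delta_rot": [
    [0, 1.0, 0],
    [0, 1.0, 0],
    [0, 0, 0],
    [0, 0, 0],
    [0, 0, 0]
  ]
}}

```text
time: 19.15
tool_pos: [0.596, 0.0007, 0.1147]
tcp_rot: [-0.163, 1.497, 0.173]
wrist_force: [-3.1, -0.8, -0.2]
width: 0.153
```

Call:
{"name": "carry_out", "arguments": {
  "offset": [
    [0.18, 0, 0.03],
    [0.18, 0, 0.03],
    [0, 0, 0],
    [0, 0, 0],
    [0, 0, 0]
  ],
  "delta_rot": [
    [0, 1.0, 0],
    [0, 1.0, 0],
    [0, 0, 0],
    [0, 0, 0],
    [0, 0, 0]
  ]
}}

```text
time: 19.57
tool_pos: [0.5971, 0.001, 0.1113]
tcp_rot: [-0.167, 1.531, 0.171]
wrist_force: [-2.6, -0.6, -2.7]
width: 0.147
```

```bash
python3 -c "
from h import *
carr()"
```

```text
t 19.57 TCP carrier x y z [0.0307 0.0006 0.1113] tilt 1.91 roll -0.04 yaw- -0.0 corner xl zl [-0.0747  0.0925] F car [-2.7 -0.1 -2.7] w 0.147
```

Call:
{"name": "carry_out", "arguments": {
  "offset": [
    [0.18, 0, 0.03],
    [0.16, 0, 0.02],
    [0, 0, 0],
    [0, 0, 0],
    [0, 0, 0]
  ],
  "delta_rot": [
    [0, 1.0, 0],
    [0, 0.9, 0],
    [0, 0, 0],
    [0, 0, 0],
    [0, 0, 0]
  ]
}}

```text
time: 19.98
tool_pos: [0.5989, 0.0012, 0.1083]
tcp_rot: [-0.17, 1.561, 0.169]
wrist_force: [1.5, -0.1, -4.8]
width: 0.148
```

Call:
{"name": "carry_out", "arguments": {
  "offset": [
    [0.1, 0, 0],
    [0, 0, 0],
    [0, 0, 0],
    [0, 0, 0],
    [0, 0, 0]
  ],
  "delta_rot": [
    [0, 0, 0],
    [0, 0, 0],
    [0, 0, 0],
    [0, 0, 0],
    [0, 0, 0]
  ]
}}

```text
time: 20.4
tool_pos: [0.5981, 0.0011, 0.1077]
tcp_rot: [-0.17, 1.562, 0.169]
wrist_force: [-0.2, 0.1, -1.6]
width: 0.147
```

```bash
python3 -c "
from h import *
carr()"
```

```text
t 20.4 TCP carrier x y z [0.0317 0.0005 0.1077] tilt 0.09 roll -0.06 yaw- -0.01 corner xl zl [-0.0742  0.0922] F car [-0.2  0.1 -1.6] w 0.147
```

Call:
{"name": "carry_out", "arguments": {
  "offset": [
    [0.1, 0, 0],
    [0, 0, 0],
    [0, 0, 0],
    [0, 0, 0],
    [0, 0, 0]
  ],
  "delta_rot": [
    [0, 0, 0],
    [0, 0, 0],
    [0, 0, 0],
    [0, 0, 0],
    [0, 0, 0]
  ]
}}

```text
time: 20.82
tool_pos: [0.5984, 0.0011, 0.1069]
tcp_rot: [-0.17, 1.562, 0.169]
wrist_force: [0.8, 0.3, 2.2]
width: 0.151
```

Call:
{"name": "carry_out", "arguments": {
  "offset": [
    [0.1, 0, 0],
    [0, 0, 0],
    [0, 0, 0],
    [0, 0, 0],
    [0, 0, 0]
  ],
  "delta_rot": [
    [0, 0, 0],
    [0, 0, 0],
    [0, 0, 0],
    [0, 0, 0],
    [0, 0, 0]
  ]
}}

```text
time: 21.23
tool_pos: [0.5984, 0.0011, 0.1069]
tcp_rot: [-0.17, 1.562, 0.169]
wrist_force: [-2.0, -0.1, 6.4]
width: 0.149
```

```bash
python3 - <<'E'
from h import *
carr()
for n in('scene','top'):
    p,d,c=cam(n)
    if n=='scene': a=cv2.resize(p[160:290,180:310],None,fx=4.5,fy=4.5,interpolation=cv2.INTER_CUBIC);save('s3',a)
    W=cloud(c,d);hsv=cv2.cvtColor(p,cv2.COLOR_RGB2HSV).astype(int)
    r=W-np.r_[CR,0];x,y,z=r@EX,r@EY,r[...,2]
    k=(hsv[...,0]>100)&(hsv[...,0]<130)&(hsv[...,1]>120)&(abs(y)<.1)&(abs(x)<.09)&(z>.08)&(z<.14)
    A=np.c_[x[k],y[k],np.ones(k.sum())];f=np.linalg.lstsq(A,z[k],rcond=None)[0];res=z[k]-A@f;k2=abs(res)<.004;A=A[k2];f=np.linalg.lstsq(A,z[k][k2],rcond=None)[0]
    print(n,k.sum(),'slope deg',np.degrees(np.arctan(f[:2])),'z0',f[2],'x',np.percentile(A[:,0],[.5,99.5]),'y',np.percentile(A[:,1],[.5,99.5]))
E
```

```text
t 21.23 TCP carrier x y z [0.032  0.0004 0.1069] tilt 0.12 roll -0.07 yaw- -0.01 corner xl zl [-0.074   0.0913] F car [-2.   0.4  6.4] w 0.149
scene 1015 slope deg [0.07202029 0.25476032] z0 0.09925707592529716 x [-0.07229604  0.07038662] y [-0.07571415  0.06560677]
top 1029 slope deg [-0.10213181 -0.07874699] z0 0.09837353796792209 x [-0.03266547  0.07297288] y [-0.0768782   0.07517269]
```

View pics/s3.png

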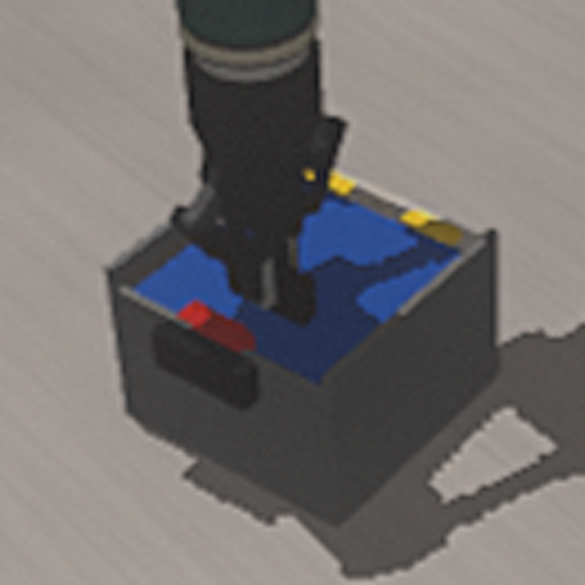

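The crop shows the divider lying level under both lips, at crop (340,183) and (415,217), with the red catch over its far edge at (215,325). z has stopped at 91.3 mm with the force rising. I press once more lightly, then let go.

Call:
{"name": "carry_out", "arguments": {
  "offset": [
    [0.1, 0, 0],
    [0, 0, 0],
    [0, 0, 0],
    [0, 0, 0],
    [0, 0, 0]
  ],
  "delta_rot": [
    [0, 0, 0],
    [0, 0, 0],
    [0, 0, 0],
    [0, 0, 0],
    [0, 0, 0]
  ]
}}

```text
time: 21.75
tool_pos: [0.5984, 0.001, 0.1068]
tcp_rot: [-0.171, 1.562, 0.169]
wrist_force: [-4.7, -0.7, 10.9]
width: 0.151
```

Call:
{"name": "carry_out", "arguments": {
  "offset": [
    [-0.2, 0, 0],
    [0, 0, 0],
    [0, 0, 0],
    [0, 0, 0],
    [0, 0, 0]
  ],
  "delta_rot": [
    [0, 0, 0],
    [0, 0, 0],
    [0, 0, 0],
    [0, 0, 0],
    [0, 0, 0]
  ]
}}

```text
time: 22.17
tool_pos: [0.5983, 0.0011, 0.1068]
tcp_rot: [-0.17, 1.562, 0.169]
wrist_force: [-0.7, 0.7, 6.1]
width: 0.15
```

Call:
{"name": "carry_out", "arguments": {
  "offset": [
    [0, 0, 0],
    [0, 0, 0],
    [0, 0, 0],
    [0, 0, 0],
    [0, 0, 0]
  ],
  "delta_rot": [
    [0, 0, 0],
    [0, 0, 0],
    [0, 0, 0],
    [0, 0, 0],
    [0, 0, 0]
  ],
  "fingers": 0
}}

```text
time: 22.58
tool_pos: [0.5978, 0.0011, 0.1061]
tcp_rot: [-0.17, 1.563, 0.169]
wrist_force: [-0.2, -0.3, -0.1]
width: 0.502
```

Call:
{"name": "carry_out", "arguments": {
  "offset": [
    [-1.5, 0, 0],
    [-3.0, 0, 0],
    [-3.5, 0, 0],
    [-3.5, 0, 0],
    [-2.5, 0, 0]
  ],
  "delta_rot": [
    [0, 0, 0],
    [0, 0, 0],
    [0, 0, 0],
    [0, 0, 0],
    [0, 0, 0]
  ]
}}

```text
time: 23.0
tool_pos: [0.5987, 0.0011, 0.2498]
tcp_rot: [-0.171, 1.56, 0.169]
wrist_force: [0.7, 0.0, 0.2]
width: 0.501
```

```bash
python3 - <<'E'
from h import *
carr();st()
# carton: jaws across its y: heading 6.8+90 or 6.8-90
z=np.load('top.npz')
P,A=plan([.4880,.3879,.13],down(96.8),smax=3.7)
P,A=plan([.4880,.3879,.13],down(-83.2),smax=3.7)
E
```

```text
t 23.0 TCP carrier x y z [0.0324 0.0004 0.2498] tilt 0.25 roll -0.1 yaw- -0.01 corner xl zl [-0.0736  0.2341] F car [ 0.7 -0.1  0.2] w 0.501
t 23.0 tcp [0.5987 0.0011 0.2498] jawyaw 12.39 tilt x.z [ 4.7e-03 -8.0e-04 -1.0e+00] F [0.7 0.  0.2] T [-0.05 -0.02  0.02] w 0.501 q [-0.04  0.11  1.75 -0.    1.28 -0.26]
t 23.0 rows 13
off [[0.92, 3.09, -0.2], [0.92, 3.09, 0.15], [0.92, 3.05, 0.5], [0.92, 2.98, 0.84], [0.92, 2.86, 1.18], [0.92, 2.71, 1.49], [0.92, 2.53, 1.79], [0.92, 2.31, 2.06], [0.92, 2.06, 2.31], [0.92, 1.78, 2.53], [0.92, 1.48, 2.72], [0.92, 1.17, 2.87], [0.92, 0.84, 2.98]]
rot [-6.49, 0.01, 0.02] x 13
t 23.0 rows 15
off [[0.79, 2.68, -0.17], [0.79, 2.64, -0.47], [0.79, 2.57, -0.76], [0.79, 2.47, -1.04], [0.79, 2.34, -1.31], [0.79, 2.19, -1.56], [0.79, 2.0, -1.79], [0.79, 1.79, -2.0], [0.79, 1.55, -2.19], [0.79, 1.3, -2.35], [0.79, 1.03, -2.48], [0.8, 0.75, -2.58], [0.8, 0.46, -2.64], [0.8, 0.17, -2.68], [0.8, -0.13, -2.68]]
rot [6.37, 0.02, -0.01] x 15
```

Call:
{"name": "carry_out", "arguments": {
  "offset": [
    [0.92, 3.09, -0.2],
    [0.92, 3.09, 0.15],
    [0.92, 3.05, 0.5],
    [0.92, 2.98, 0.84],
    [0.92, 2.86, 1.18]
  ],
  "delta_rot": [
    [-6.49, 0, 0],
    [-6.49, 0, 0],
    [-6.49, 0, 0],
    [-6.49, 0, 0],
    [-6.49, 0, 0]
  ],
  "fingers": 1
}}

```text
time: 23.42
tool_pos: [0.5545, 0.1509, 0.2]
tcp_rot: [-0.617, 1.48, 0.615]
wrist_force: [-0.2, -0.4, 0.6]
width: 0.998
```

Call:
{"name": "carry_out", "arguments": {
  "offset": [
    [0.92, 2.71, 1.49],
    [0.92, 2.53, 1.79],
    [0.92, 2.31, 2.06],
    [0.92, 2.06, 2.31],
    [0.92, 1.78, 2.53]
  ],
  "delta_rot": [
    [-6.49, 0, 0],
    [-6.49, 0, 0],
    [-6.49, 0, 0],
    [-6.49, 0, 0],
    [-6.49, 0, 0]
  ]
}}

```text
time: 23.83
tool_pos: [0.5117, 0.2999, 0.1537]
tcp_rot: [-1.05, 1.303, 1.047]
wrist_force: [-0.3, 0.4, -0.3]
width: 0.999
```

Call:
{"name": "carry_out", "arguments": {
  "offset": [
    [0.92, 1.48, 2.72],
    [0.92, 1.17, 2.87],
    [0.92, 0.84, 2.98],
    [0, 0, 0],
    [0, 0, 0]
  ],
  "delta_rot": [
    [-6.49, 0, 0],
    [-6.49, 0, 0],
    [-6.49, 0, 0],
    [0, 0, 0],
    [0, 0, 0]
  ]
}}

```text
time: 24.25
tool_pos: [0.4857, 0.3889, 0.1253]
tcp_rot: [-1.299, 1.151, 1.296]
wrist_force: [0.2, -1.0, 0.1]
width: 1.0
```

```bash
python3 - <<'E'
from h import *
st()
p,d,c=cam('wrist');save('w4',p);W=cloud(c,d);Z=W[...,2]
def rect(n,mm):
    q=W[mm][:,:2].astype(np.float32);r=cv2.minAreaRect(q);print(n,mm.sum(),np.round(r[0],4),np.round(r[1],4),round(r[2],2),'z',np.round(np.median(W[mm][:,2]),4))
hsv=cv2.cvtColor(p,cv2.COLOR_RGB2HSV).astype(int)
m=(np.hypot(W[...,0]-.488,W[...,1]-.388)<.055)&(Z>.032)&(Z<.044)&(hsv[...,1]>70)
m=cv2.morphologyEx(m.astype(np.uint8),cv2.MORPH_OPEN,np.ones((5,5)))>0
rect('carton',m)
p,d,c=cam('top');W=cloud(c,d);hsv=cv2.cvtColor(p,cv2.COLOR_RGB2HSV).astype(int)
r=W-np.r_[CR,0];x,y,z=r@EX,r@EY,r[...,2]
k=(hsv[...,0]>100)&(hsv[...,0]<130)&(hsv[...,1]>120)&(abs(y)<.1)&(abs(x)<.09)&(z>.08)&(z<.14)
A=np.c_[x[k],y[k],np.ones(k.sum())];f=np.linalg.lstsq(A,z[k],rcond=None)[0];res=z[k]-A@f;k2=abs(res)<.004;A=A[k2];f=np.linalg.lstsq(A,z[k][k2],rcond=None)[0]
print('div',k.sum(),'slope deg',np.degrees(np.arctan(f[:2])),'z0',f[2],'x',np.percentile(A[:,0],[.5,99.5]),'y',np.percentile(A[:,1],[.5,99.5]))
k=((hsv[...,0]<8)|(hsv[...,0]>172))&(hsv[...,1]>150)&(x>.04)&(x<.12)&(abs(y)<.05)&(z>.09)
print('catch now',k.sum(),np.percentile(x[k],[1,50,99]))
o=np.load('top.npz');cc={q:o[q] for q in('fx','fy','cx','cy','R','t')};W=cloud(cc,o['d']);r=W-np.r_[CR,0];x,y,z=r@EX,r@EY,r[...,2];hsv=cv2.cvtColor(o['p'],cv2.COLOR_RGB2HSV).astype(int)
k=((hsv[...,0]<8)|(hsv[...,0]>172))&(hsv[...,1]>150)&(x>.04)&(x<.12)&(abs(y)<.05)&(z>.09)
print('catch start',k.sum(),np.percentile(x[k],[1,50,99]))
a=cv2.resize(p[115:225,230:345],None,fx=5,fy=5,interpolation=cv2.INTER_CUBIC);save('t4',a)
E
```

```text
t 24.25 tcp [0.4857 0.3889 0.1253] jawyaw 96.88 tilt x.z [ 0.     -0.0019 -1.    ] F [ 0.2 -1.   0.1] T [ 0.03 -0.01 -0.02] w 1.0 q [ 0.64  0.25  1.82 -0.    1.07 -1.05]
carton 5694 [0.4874 0.3893] [0.0611 0.0497] 5.13 z 0.0372
div 3734 slope deg [ 0.06369787 -0.07357292] z0 0.09848632728342478 x [-0.07212478  0.0754528 ] y [-0.07636647  0.07565156]
catch now 186 [0.06966015 0.08004691 0.09597093]
catch start 199 [0.06870922 0.0790045  0.09626789]
```

View pics/t4.png

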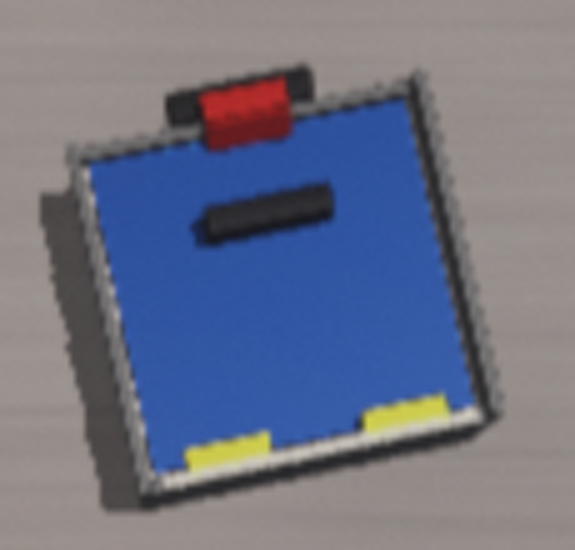

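The crop shows the divider flat and filling the carrier, both lips at crop (228,452) and (405,413) above its plain edge, the bar at (268,212) and the catch at (247,115) lying over its edge. The catch is within 1 mm of where it started, and the slope is under 0.1°. Now the kit.

Call:
{"name": "carry_out", "arguments": {
  "offset": [
    [0, -0.16, -0.03],
    [3.5, 0, 0],
    [3.5, 0, 0],
    [2.5, 0, 0],
    [1.2, 0, 0]
  ],
  "delta_rot": [
    [0.5, 0, 0],
    [0, 0, 0],
    [0, 0, 0],
    [0, 0, 0],
    [0, 0, 0]
  ]
}}

```text
time: 24.77
tool_pos: [0.4873, 0.3847, 0.0161]
tcp_rot: [-1.289, 1.162, 1.288]
wrist_force: [-0.3, -1.4, -0.3]
width: 1.001
```

Call:
{"name": "carry_out", "arguments": {
  "offset": [
    [0.6, 0, 0],
    [0.3, 0, 0],
    [0, 0, 0],
    [0, 0, 0],
    [0, 0, 0]
  ],
  "delta_rot": [
    [0, 0, 0],
    [0, 0, 0],
    [0, 0, 0],
    [0, 0, 0],
    [0, 0, 0]
  ]
}}

```text
time: 25.18
tool_pos: [0.4903, 0.3886, 0.0126]
tcp_rot: [-1.29, 1.151, 1.286]
wrist_force: [-0.2, 0.6, 0.5]
width: 1.0
```

Call:
{"name": "carry_out", "arguments": {
  "offset": [
    [0, 0, 0],
    [0, 0, 0],
    [0, 0, 0],
    [0, 0, 0],
    [0, 0, 0]
  ],
  "delta_rot": [
    [0, 0, 0],
    [0, 0, 0],
    [0, 0, 0],
    [0, 0, 0],
    [0, 0, 0]
  ],
  "fingers": -1,
  "newtons": 30
}}

```text
time: 25.6
tool_pos: [0.4892, 0.3881, 0.0113]
tcp_rot: [-1.291, 1.154, 1.287]
wrist_force: [-0.5, -1.1, 4.5]
width: 0.577
```

Call:
{"name": "carry_out", "arguments": {
  "offset": [
    [0, 0, 0],
    [0, 0, 0],
    [0, 0, 0],
    [0, 0, 0],
    [0, 0, 0]
  ],
  "delta_rot": [
    [0, 0, 0],
    [0, 0, 0],
    [0, 0, 0],
    [0, 0, 0],
    [0, 0, 0]
  ]
}}

```text
time: 26.02
tool_pos: [0.4892, 0.3881, 0.0113]
tcp_rot: [-1.29, 1.154, 1.287]
wrist_force: [-0.8, 0.3, 6.2]
width: 0.58
```

```bash
python3 - <<'E'
from h import *
st()
p=np.array(read_state()['tool_pos'])
print('lift')
P,A=plan([p[0],p[1],.23],down(96.3))
T=np.r_[CR,0]+EX*-.021+EY*0.0;print(T)
P,A=plan([T[0],T[1],.23],down(102.4),p0=P,R0=A)
E
```

```text
t 26.02 tcp [0.4892 0.3881 0.0113] jawyaw 96.26 tilt x.z [ 2.4e-03  1.0e-04 -1.0e+00] F [-0.8  0.3  6.2] T [-0.08  0.11 -0.02] w 0.58 q [ 0.63  0.39  1.89 -0.    0.87 -1.05]
lift
t 26.02 rows 6
off [[-3.64, -0.01, -0.0], [-3.64, -0.01, -0.0], [-3.64, -0.01, -0.0], [-3.64, -0.0, -0.0], [-3.64, -0.0, -0.0], [-3.64, -0.0, -0.0]]
rot [-0.01, -0.0, 0.02] x 6
[ 0.54668988 -0.01070944  0.        ]
t 26.02 rows 11
off [[-0.0, -0.12, -3.66], [-0.0, -0.09, -3.66], [-0.0, -0.05, -3.66], [-0.0, -0.02, -3.66], [-0.0, 0.02, -3.66], [-0.0, 0.06, -3.66], [-0.0, 0.09, -3.66], [-0.0, 0.13, -3.66], [-0.0, 0.16, -3.66], [-0.0, 0.2, -3.66], [-0.0, 0.23, -3.66]]
rot [-0.55, 0.0, 0.0] x 11
```

Call:
{"name": "carry_out", "arguments": {
  "offset": [
    [-1.5, 0, 0],
    [-3.0, 0, 0],
    [-3.7, 0, 0],
    [-3.7, 0, 0],
    [-3.7, 0, 0]
  ],
  "delta_rot": [
    [0, 0, 0],
    [0, 0, 0],
    [0, 0, 0],
    [0, 0, 0],
    [0, 0, 0]
  ]
}}

```text
time: 26.43
tool_pos: [0.4876, 0.3871, 0.1667]
tcp_rot: [-1.29, 1.158, 1.289]
wrist_force: [1.7, 1.0, -1.4]
width: 0.578
```

Call:
{"name": "carry_out", "arguments": {
  "offset": [
    [-3.0, 0, 0],
    [-2.5, -0.06, -1.8],
    [-1.0, -0.1, -3.66],
    [0, -0.07, -3.66],
    [0, -0.03, -3.66]
  ],
  "delta_rot": [
    [0, 0, 0],
    [-0.27, 0, 0],
    [-0.55, 0, 0],
    [-0.55, 0, 0],
    [-0.55, 0, 0]
  ]
}}

```text
time: 26.85
tool_pos: [0.5068, 0.2605, 0.2326]
tcp_rot: [-1.317, 1.135, 1.313]
wrist_force: [0.4, -0.0, -1.6]
width: 0.577
```

Call:
{"name": "carry_out", "arguments": {
  "offset": [
    [0, 0, -3.66],
    [0, 0.04, -3.66],
    [0, 0.08, -3.66],
    [0, 0.11, -3.66],
    [0, 0.15, -3.66]
  ],
  "delta_rot": [
    [-0.55, 0, 0],
    [-0.55, 0, 0],
    [-0.55, 0, 0],
    [-0.55, 0, 0],
    [-0.55, 0, 0]
  ]
}}

```text
time: 27.27
tool_pos: [0.5316, 0.0783, 0.231]
tcp_rot: [-1.35, 1.113, 1.348]
wrist_force: [0.5, 0.7, -0.3]
width: 0.576
```

Call:
{"name": "carry_out", "arguments": {
  "offset": [
    [0, 0.18, -3.66],
    [0, 0.22, -3.66],
    [0, 0.11, -1.83],
    [0, 0, 0],
    [0, 0, 0]
  ],
  "delta_rot": [
    [-0.55, 0, 0],
    [-0.55, 0, 0],
    [-0.3, 0, 0],
    [0, 0, 0],
    [0, 0, 0]
  ]
}}

```text
time: 27.68
tool_pos: [0.5448, -0.0116, 0.231]
tcp_rot: [-1.364, 1.101, 1.364]
wrist_force: [-0.4, -0.6, -0.2]
width: 0.581
```

```bash
python3 - <<'E'
from h import *
st();carr()
T=np.r_[CR,0]+EX*-.020;
plan([T[0],T[1],.125],down(102.4),smax=3.5)
p,d,c=cam('scene');save('s5',cv2.resize(p[120:290,170:340],None,fx=3.4,fy=3.4,interpolation=cv2.INTER_CUBIC))
E
```

```text
t 27.68 tcp [ 0.5448 -0.0116  0.231 ] jawyaw 102.17 tilt x.z [-1.e-04 -1.e-04 -1.e+00] F [-0.4 -0.6 -0.2] T [ 0.04  0.03 -0.03] w 0.581 q [-0.07  0.02  1.88 -0.    1.24 -1.85]
t 27.68 TCP carrier x y z [-0.023  -0.0005  0.231 ] tilt -0.0 roll 0.0 yaw- 89.77 corner xl zl [-0.129   0.2157] F car [-0.5 -0.5 -0.2] w 0.581
t 27.68 rows 4
off [[2.65, -0.08, 0.01], [2.65, -0.08, 0.01], [2.65, -0.08, 0.01], [2.65, -0.08, 0.01]]
rot [-0.06, -0.0, -0.0] x 4
```

Call:
{"name": "carry_out", "arguments": {
  "offset": [
    [1.5, -0.3, 0],
    [3.0, 0, 0],
    [3.0, 0, 0],
    [2.0, 0, 0],
    [1.2, 0, 0]
  ],
  "delta_rot": [
    [0, 0, 0],
    [0, 0, 0],
    [0, 0, 0],
    [0, 0, 0],
    [0, 0, 0]
  ]
}}

```text
time: 28.15
tool_pos: [0.5458, -0.0083, 0.1214]
tcp_rot: [-1.365, 1.101, 1.371]
wrist_force: [-0.1, 0.6, -0.3]
width: 0.579
```

Call:
{"name": "carry_out", "arguments": {
  "offset": [
    [0.6, 0, 0],
    [0.3, 0, 0],
    [0.1, 0, 0],
    [0, 0, 0],
    [0, 0, 0]
  ],
  "delta_rot": [
    [0, 0, 0],
    [0, 0, 0],
    [0, 0, 0],
    [0, 0, 0],
    [0, 0, 0]
  ]
}}

```text
time: 28.57
tool_pos: [0.5496, -0.0101, 0.1164]
tcp_rot: [-1.369, 1.097, 1.362]
wrist_force: [-0.6, 0.7, -2.5]
width: 0.575
```

Call:
{"name": "carry_out", "arguments": {
  "offset": [
    [0.1, 0, 0],
    [0, 0, 0],
    [0, 0, 0],
    [0, 0, 0],
    [0, 0, 0]
  ],
  "delta_rot": [
    [0, 0, 0],
    [0, 0, 0],
    [0, 0, 0],
    [0, 0, 0],
    [0, 0, 0]
  ]
}}

```text
time: 28.98
tool_pos: [0.5485, -0.0102, 0.114]
tcp_rot: [-1.367, 1.099, 1.364]
wrist_force: [0.2, 0.0, -1.2]
width: 0.581
```

Call:
{"name": "carry_out", "arguments": {
  "offset": [
    [0.15, 0, 0],
    [0.1, 0, 0],
    [0, 0, 0],
    [0, 0, 0],
    [0, 0, 0]
  ],
  "delta_rot": [
    [0, 0, 0],
    [0, 0, 0],
    [0, 0, 0],
    [0, 0, 0],
    [0, 0, 0]
  ]
}}

```text
time: 29.4
tool_pos: [0.5484, -0.0101, 0.1112]
tcp_rot: [-1.367, 1.099, 1.365]
wrist_force: [-0.1, -0.4, -1.4]
width: 0.576
```

Call:
{"name": "carry_out", "arguments": {
  "offset": [
    [0.1, 0, 0],
    [0, 0, 0],
    [0, 0, 0],
    [0, 0, 0],
    [0, 0, 0]
  ],
  "delta_rot": [
    [0, 0, 0],
    [0, 0, 0],
    [0, 0, 0],
    [0, 0, 0],
    [0, 0, 0]
  ]
}}

```text
time: 29.82
tool_pos: [0.5486, -0.0101, 0.1108]
tcp_rot: [-1.367, 1.099, 1.364]
wrist_force: [-2.4, 0.1, 3.9]
width: 0.581
```

Call:
{"name": "carry_out", "arguments": {
  "offset": [
    [0, 0, 0],
    [0, 0, 0],
    [0, 0, 0],
    [0, 0, 0],
    [0, 0, 0]
  ],
  "delta_rot": [
    [0, 0, 0],
    [0, 0, 0],
    [0, 0, 0],
    [0, 0, 0],
    [0, 0, 0]
  ],
  "fingers": 0.7
}}

```text
time: 30.23
tool_pos: [0.5483, -0.0101, 0.11]
tcp_rot: [-1.367, 1.099, 1.365]
wrist_force: [0.3, -0.2, 0.5]
width: 0.849
```

Call:
{"name": "carry_out", "arguments": {
  "offset": [
    [-1.0, 0, 0],
    [-2.5, 0, 0],
    [-3.5, 0, 0],
    [-3.5, 0, 0],
    [-3.0, 0, 0]
  ],
  "delta_rot": [
    [0, 0, 0],
    [0, 0, 0],
    [0, 0, 0],
    [0, 0, 0],
    [0, 0, 0]
  ]
}}

```text
time: 30.65
tool_pos: [0.5485, -0.0101, 0.2483]
tcp_rot: [-1.368, 1.098, 1.363]
wrist_force: [0.6, -0.0, -0.0]
width: 0.846
```

Call:
{"name": "carry_out", "arguments": {
  "offset": [
    [0, 0, 3.0],
    [0, 0, 3.6],
    [0, 0, 3.6],
    [0, 0, 3.6],
    [0, 0, 3.6]
  ],
  "delta_rot": [
    [0, 0, 0],
    [0, 0, 0],
    [0, 0, 0],
    [0, 0, 0],
    [0, 0, 0]
  ]
}}

```text
time: 31.07
tool_pos: [0.5107, 0.1613, 0.2463]
tcp_rot: [-1.367, 1.098, 1.363]
wrist_force: [-0.2, 0.1, 1.2]
width: 0.853
```

Call:
{"name": "carry_out", "arguments": {
  "offset": [
    [0, 0, 3.0],
    [0, 0, 1.0],
    [0, 0, 0],
    [0, 0, 0],
    [0, 0, 0]
  ],
  "delta_rot": [
    [0, 0, 0],
    [0, 0, 0],
    [0, 0, 0],
    [0, 0, 0],
    [0, 0, 0]
  ]
}}

```text
time: 31.48
tool_pos: [0.5029, 0.1979, 0.2453]
tcp_rot: [-1.368, 1.1, 1.364]
wrist_force: [-0.3, 0.2, -0.1]
width: 0.853
```

```bash
python3 - <<'E'
from h import *
st()
p,d,c=cam('top');W=cloud(c,d);hsv=cv2.cvtColor(p,cv2.COLOR_RGB2HSV).astype(int)
r=W-np.r_[CR,0];x,y,z=r@EX,r@EY,r[...,2]
k=(hsv[...,0]>100)&(hsv[...,0]<130)&(hsv[...,1]>120)&(abs(y)<.1)&(abs(x)<.09)&(z>.08)&(z<.108)
A=np.c_[x[k],y[k],np.ones(k.sum())];f=np.linalg.lstsq(A,z[k],rcond=None)[0]
print('div',k.sum(),'slope deg',np.degrees(np.arctan(f[:2])),'z0',f[2],'x',np.percentile(A[:,0],[.5,99.5]),'y',np.percentile(A[:,1],[.5,99.5]))
k=(x>-.066)&(x<.018)&(abs(y)<.06)&(z>.126)&(z<.15)
R=cv2.minAreaRect(np.c_[x[k],y[k]].astype(np.float32));print('carton',k.sum(),np.round(R[0],4),np.round(R[1],4),R[2],'z',np.median(z[k]),z[k].std())
k=((hsv[...,0]<8)|(hsv[...,0]>172))&(hsv[...,1]>150)&(x>.04)&(x<.12)&(abs(y)<.05)&(z>.09);print('catch',k.sum(),np.percentile(x[k],[1,50,99]))
a=cv2.resize(p[90:260,100:430],None,fx=2.4,fy=2.4,interpolation=cv2.INTER_CUBIC);save('t6',a)
E
```

```text
t 31.48 tcp [0.5029 0.1979 0.2453] jawyaw 102.3 tilt x.z [ 0.0018 -0.0014 -1.    ] F [-0.3  0.2 -0.1] T [0.04 0.03 0.04] w 0.853 q [ 0.33 -0.    1.88 -0.    1.27 -1.45]
div 3048 slope deg [-0.04142997 -0.06242318] z0 0.09852537158098174 x [-0.07232441  0.07616695] y [-0.0765144   0.07579043]
carton 586 [-0.021  -0.0006] [0.0498 0.0612] 89.75780487060547 z 0.13440688048123783 0.002084983132585049
catch 187 [0.06945083 0.07976706 0.09546457]
```

View pics/t6.png

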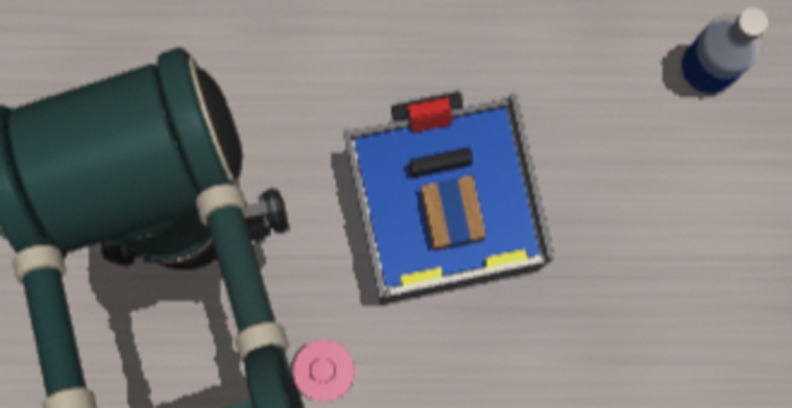

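The kit lies flat on the divider at crop (453,212), between the bar (440,160) and the lips (420,277) and (507,258). The catch is out, the bottle is untouched, and the arm is clear. I'm handing the job in.

```bash
python3 -c "
from workcell import *
print(finish_job())"
```

```text
the job is handed in; nothing more can be done
None
```

The carrier is packed in layers as asked, and I handed the job in at about 31.5 s of the 64 s; it reports no verdict.

- **Tub:** The loose tub was set on the floor 36 mm into the +y half and the packed one did not move. I measured both upright before the divider covered them. I could not see them after that, but the divider met only the ledges and the catch.
- **Divider:** I felt the ledges at about 91 mm, then tucked the plain edge under the lips and swung the plate down. The wrist force reached about 12 N at most during pressing. The last check shows it level within 0.1° and centred within about 2 mm. The bar is on the catch side.
- **Catch:** It is back out over the edge, within 1 mm of where it started by the camera; I had no direct reading of the joint.
- **Kit:** It lies flat about 21 mm to the lips' side of the middle. The gripper was open and clear of everything at the end.
- **Bystanders:** The green-lidded tub and the bottle were never approached closely. The bottle looked unmoved in the last picture. I did not re-measure the green-lidded tub, which the arm hid in that view.
- **Disagreement:** The wrist and top cameras differed by about 2 mm in y. I worked with differences within one camera to cancel it, and contact with the near wall came within 0.1 mm of the predicted spot.

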